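# Lever open the tea caddy and load a carton of tea

### The job

Take the spreader from its rest and use its blade in the front notch of the tea caddy to lever up the lid, then swing the lid right back, past square to the caddy. Lay the spreader back in its rest and slide the small tea carton fully home into the caddy, leaving the lid open. Do not knock over the mills, oil bottle, mug or cereal box.

Things in the scene. Friction and masses are not known exactly. Their poses are not given: they have to be found in the camera images.
- tin: Tea caddy: white tin 79 (x) by 67 (y) by 92 mm high (z), walls and floor 4 mm, cavity 71 by 59 by 88 mm deep, fixed on a sloping stand: it leans 30 degrees to its front, so its z axis points up and forwards out of the mouth. Front faces right seen from the robot, within 30 degrees. Origin: centre of underside, 90 mm above the counter; x: front to hinge side; y: along the hinge
- notch (a point): Middle of the pry notch, on the outer face of the tin's front wall: an opening 34 mm wide (y) and 9 mm high just below the closed lid, through the 4 mm wall; this point lies 4.5 mm below the rim. In the tin's frame at (-39.5, 0, 87.5) mm
- lid_hinge (a point): Middle of the lid's hinge line (along the tin's y), at the rim of the tin's rear wall, level with the underside of the closed lid; in the tin's frame at (39.5, 0, 92) mm
- lid (a joint): Angle of the lid, a thin wooden plate 79 by 67 by 4 mm, flush with the tin's walls and without handle: 0 closed, 1.57 square to the rim (parallel to the tin's z), end stop at 2.2. It stays at whatever angle it is left (light friction hinge): about 1 to 1.5 N at its front edge moves it
- mouth (a point): Centre of the tin's mouth, at rim level; in the tin's frame at (0, 0, 92) mm
- rest: Fixed wooden rest for the spreader. Origin: centre of its underside on the counter. Base plate 130 by 52 by 8 mm; two cross posts 10 mm thick at x = +-43 mm carry the handle 35 mm above the counter, between cheeks 22 mm apart (y) that rise 8 mm more; between the posts there are 76 mm free for the fingers, and the spreader lies along x
- spreader: Flat-bladed spreader (loose, 90 g), the only one. Origin: centre of its handle; x points to the blade tip, z is up as it lies. Dark wooden handle 110 (x) by 16 (y) by 18 mm (z), then a stiff steel blade 22 mm wide (y) and 2.5 mm thick (z), in the handle's mid plane, tip at x = 125 mm. Centre of mass about x = 20 mm. At rest its origin is 44 mm above the counter, above the rest's origin
- carton: Small rigid carton of tea, 66 (x) by 54 (y) by 85 mm high (z), about 150 g, loose, standing upright. Origin: centre of its underside. Fits the tin with its x along the tin's x (either way round), 2.5 mm play each side; fully home its underside is on the tin's floor, its top 3 mm below the rim; once let go in the mouth it slides down by its weight
- tall_mill: Wooden mill, 118 mm high, 54 mm across; leave standing. Origin at the foot
- back_mill: Another such mill at the back; leave standing
- oil_bottle: Green glass bottle, 220 mm high, 60 mm across; leave standing. Origin at the foot
- cereal_box: Large carton 60 by 110 by 170 mm high, too big for the tin; leave standing. Origin at the foot
- mug: Blue mug, 90 mm high, 80 mm across; leave standing. Origin at the foot
Things that resemble listed ones, but are neither listed nor needed, are in the scene too. What is shaped like the spreader but yellow is not meant.

How it is judged:
By the outcome, as a careful person would: the job done as asked, in the order asked, and still so for the second after the job is handed in, with the robot touching nothing.
It also fails if it takes over 72 s, if anything falls off the work surface, if the arm or the gripper's body presses on something with over 40 N, if the wrist force passes 120 N, or if a joint passes its speed limit or range.

### The arm

A 7-joint arm with a two-finger parallel gripper is mounted at the origin on the work surface. World frame = base frame: x ahead of the robot, y to its left, z up, the work surface at z = 0. Lengths are in m, angles in rad, forces in N, time in s.
With the tool pointing down it reaches from about 0.4 to 0.85 m from the base axis. Payload 10.4 kg.
Tool frame: the origin (TCP) lies midway between the tips of the shut fingers; the grasp point (between the pads) lies r.grip_point_offset behind it (r.grip_point_offset is the distance from the TCP to the grasp point, in m); z points along the fingers, y is the line along which they close (so a half turn about z gives the same grasp; the last joint's range is limited). The gripper opens to 87 mm and grips with 3 to 60 N. Pads are 19 mm wide; open, the fingers measure 117 mm over their backs; the gripper's body (75 mm by 190 mm) begins 51 mm behind the grasp point.
Start: joints at [1.303, 0.332, -0.065, 1.46, 0.022, 1.35, -0.088], TCP at [0.151, -0.606, 0.223] pointing down, gripper open.
Joint ranges: [-2.6, 2.6], [-0.5, 2.12], [-1.47, 1.34], [0.16, 2.42], [-1.27, 4.41], [0.06, 2.06], [-2.6, 2.6]. Speed limits (rad/s): [2.22, 2.22, 2.79, 2.79, 3.14, 3.14, 3.14].

### API

Orientations are given as a unit quaternion [x, y, z, w].
In Python, from bench import r gives the robot as it stands.
- The arm moves only by the tool play_rows, never from a script. Its arguments are lists of equal length, an entry for each row: "claw": the closure, from 0 (fully open) to 1 (shut); "delta_pos": the shift along the tool's x, y, z scaled (see below), a list of three; "delta_rot": the turn, a rotation vector about the tool's x, y, z scaled (see below), a list of three. A call has 1 to 8 rows; each row shifts and turns the commanded pose from where the row before left it, along the tool's axes as they then stand; what a row does not reach is not made up. The controller multiplies each number of a shift by 200 mm and each number of a turn by pi rad. A row lasts 1/10 s, in which the tool goes at most 50 mm and 8.59 degrees, less where a joint would pass 70% of its speed; a pose out of reach is approached as far as the arm can. A call with a number of a shift or a turn outside -1 to 1 is refused whole. A call with a gripper value outside its range is refused whole. The fingers move at their own pace and stop on an object; "squeeze" is the grip in N (left out, the last holds). Time passes only in rows, so rows that do not move let the fingers close. It gives the time, the measured TCP pose, the force, the opening and the grip force at its end, in the units of the state.
- r.read_state(): the state, without advancing time (a new reading comes with each control period).
- r.camera(name): name is "side" or "top" or "wrist"; returns a dict with "pixels" (420x560x3 uint8, red, green, blue), "camera_matrix" (3x3 intrinsics, pixels), "cam_to_world" (4x4, takes a point from camera to world coordinates); the wrist camera has in their place "hand_eye" (4x4, takes a point from camera to tool coordinates, whose origin is the TCP and whose axes are the flange's). Camera axes: x right, y up, looking along -z (the intrinsics and any distortion apply to the point x, -y, -z); pixel columns grow to the right and rows downward; lengths in m; the calibration is good to about 2 mm. The wrist camera is an equidistant fisheye: a pixel r from the principal point sees the ray r / f radians off the axis. A picture is of the moment at which its call begins: read the wrist's pose just before it. There is no depth.
- r.close_job(): hands the job in; it is judged then, once.
The state is a dict: "time": time; "joint_positions": joint angles; "joint_vel": joint speeds; "joint_torque": joint torques, N m; "ee_pos": TCP position; "eef_rot": TCP orientation; "ft_force": force on the tool from outside, world axes, zero at the start; "torque": the same for the moment, N m; "width": finger opening in m; "grip_force": force on a finger pad.
Only numpy, scipy, OpenCV 4.12 (cv2) and the standard library are available. Lean on these libraries where they do the work, as an engineer would, in place of code of your own. Each camera call takes 0.05 s, during which the arm holds its last target. There are 200 camera calls.

## Working session

There is one attempt and no reset: what is moved stays moved. The work goes in short steps, Python scripts to look and compute and a tool call to move; the robot and the scene stay as the last step left them, time stands still between calls to the robot, and variables do not carry over. Pictures are saved under pics/ and viewed, at most 10 in all, crops included, and the job is handed in when it is done.

Besides the shell and the picture viewer there is one more tool, called after ">>>" in YAML: its name, and indented under it one key for each argument. play_rows: Moves the arm, as the interface text tells. Shifts and turns lie within -1 to 1; 1 stands for 200 mm of shift or pi rad of turn. Its arguments: {"type":"object","properties":{"claw":{"type":"array"},"delta_pos":{"type":"array"},"delta_rot":{"type":"array"},"squeeze":{"type":"number"}},"required":["claw","delta_pos","delta_rot"]}

```bash
ls; mkdir -p pics
python3 - <<'E'
from bench import r
import cv2,numpy as np
s=r.read_state();print({k:np.round(v,3) for k,v in s.items()},r.grip_point_offset)
for n in ("top","side"):
    c=r.camera(n);cv2.imwrite(f"pics/{n}0.png",c["pixels"][...,::-1]);print(n,c["camera_matrix"],c["cam_to_world"].round(3), [k for k in c])
    np.savez(f"{n}0.npz",**c)
E
```

```text
pics
{'time': np.float64(0.0), 'joint_positions': array([ 1.303,  0.333, -0.065,  1.461,  0.022,  1.35 , -0.089]), 'joint_vel': array([ 0.   , -0.001,  0.   ,  0.   ,  0.001,  0.002, -0.   ]), 'joint_torque': array([ 0.0000e+00, -6.2326e+01,  2.5000e-02, -3.8989e+01, -6.2000e-02,
        4.0000e-02,  0.0000e+00]), 'ee_pos': array([ 0.151, -0.606,  0.222]), 'eef_rot': array([ 0.993,  0.122, -0.   , -0.001]), 'ft_force': array([ 0.259, -0.732,  0.222]), 'torque': array([ 0.022, -0.003, -0.014]), 'grip_force': np.float64(0.0), 'width': np.float64(0.087)} 0.0187
top [[423.0013902    0.         286.70524646]
 [  0.         423.0013902  202.75128156]
 [  0.           0.           1.        ]] [[ 0.008  0.996 -0.085  0.43 ]
 [-1.     0.009  0.003 -0.011]
 [ 0.004  0.085  0.996  1.367]
 [ 0.     0.     0.     1.   ]] ['pixels', 'camera_matrix', 'cam_to_world']
side [[380.57651322   0.         281.82903581]
 [  0.         380.57651322 214.06787485]
 [  0.           0.           1.        ]] [[-0.879  0.349 -0.324  0.108]
 [-0.476 -0.655  0.587  0.743]
 [-0.007  0.671  0.742  1.081]
 [ 0.     0.     0.     1.   ]] ['pixels', 'camera_matrix', 'cam_to_world']
```

View pics/top0.png

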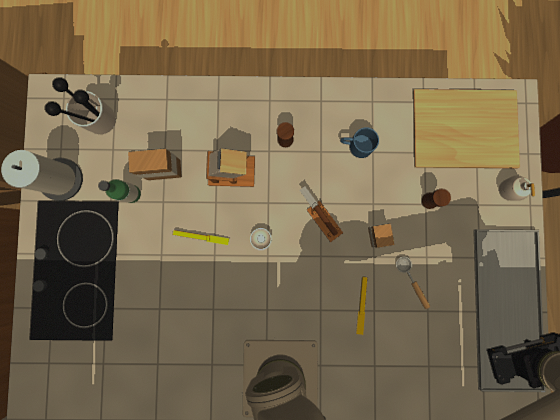

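View pics/side0.png

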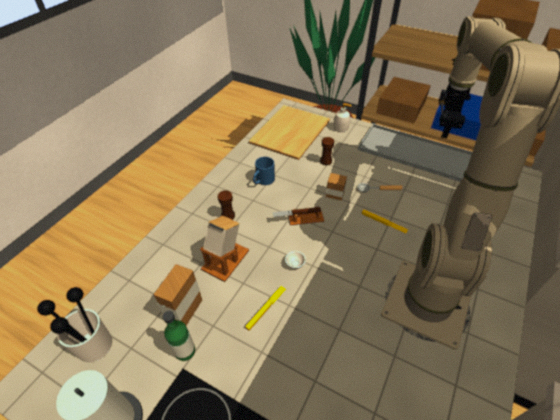

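Top view: tin on its stand at about (232,165), spreader handle (325,222) with blade tip (303,183), carton (381,234), mills (285,132) and (436,198), mug (362,142), cereal box (153,163), bottle (118,188). The side view shows tin at (222,240), spreader (300,215) and carton (337,184).

Run:
```python
import cv2
t=cv2.imread("pics/top0.png");s=cv2.imread("pics/side0.png")
cv2.imwrite("pics/t1.png",cv2.resize(t[130:250,200:400],None,fx=4,fy=4,interpolation=cv2.INTER_CUBIC))
cv2.imwrite("pics/s1.png",cv2.resize(s[165:285,190:350],None,fx=5,fy=5,interpolation=cv2.INTER_CUBIC))
```

```text
(no output)
```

View pics/t1.png

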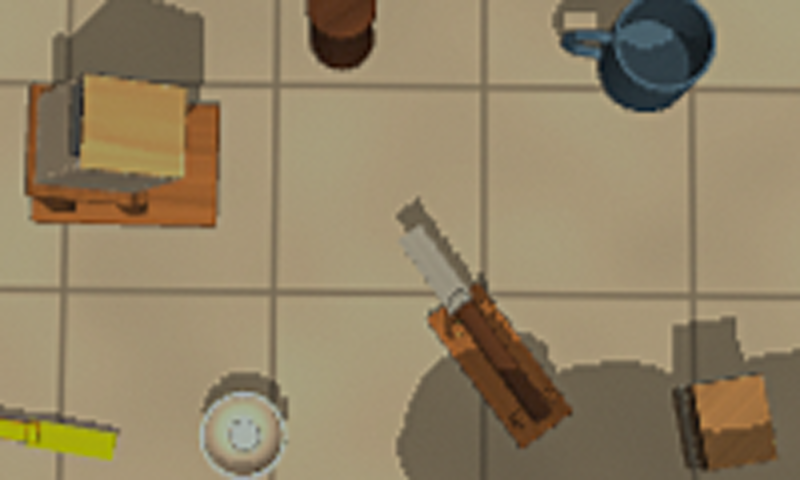

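View pics/s1.png

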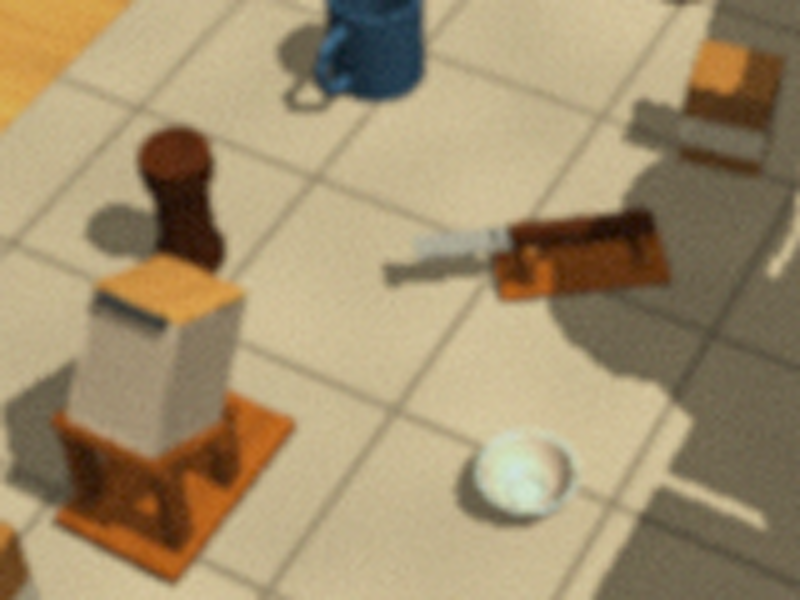

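The crops show the lid corners (top view full pixels ≈ (221,149),(247,152),(246,175),(220,172)), a leftwards visible rear wall so the tin leans right, the spreader and rest, and the carton (top ≈ (374..392,224..240)). I triangulate these roughly to plan close wrist views.

```bash
cat > h.py <<'E'
import numpy as np,cv2
from scipy.spatial.transform import Rotation as R
def ray(c,px,T=None):
    "fixed camera ray, world"
    K=c["camera_matrix"];T=c["cam_to_world"] if T is None else T
    u=(px[0]-K[0,2])/K[0,0];v=(px[1]-K[1,2])/K[1,1]
    return T[:3,3],T[:3,:3]@np.array([u,-v,-1.])
def fray(K,T,px):
    "fisheye ray, T=cam to world"
    u=(px[0]-K[0,2])/K[0,0];v=(px[1]-K[1,2])/K[1,1];t=np.hypot(u,v);k=np.sinc(t/np.pi)
    return T[:3,3],T[:3,:3]@np.array([u*k,-v*k,-np.cos(t)])
def tri(*rays):
    A=0;b=0
    for o,d in rays:
        d=d/np.linalg.norm(d);P=np.eye(3)-np.outer(d,d);A=A+P;b=b+P@o
    x=np.linalg.solve(A,b)
    e=max(np.linalg.norm((np.eye(3)-np.outer(d,d)/(d@d))@(x-o)) for o,d in rays)
    return x,e
def plane(o_d,z):
    o,d=o_d;return o+d*(z-o[2])/d[2]
def fproj(K,T,p):
    q=T[:3,:3].T@(np.asarray(p)-T[:3,3]);q=q*[1,-1,-1]
    n=np.hypot(q[0],q[1]);t=np.arctan2(n,q[2]);return K[:2,2]+K[0,0]*t*q[:2]/n
def toolT(s):
    T=np.eye(4);T[:3,:3]=R.from_quat(s["eef_rot"]).as_matrix();T[:3,3]=s["ee_pos"];return T
def wrist(name):
    from bench import r
    s=r.read_state();c=r.camera("wrist");T=toolT(s)@c["hand_eye"]
    np.savez(name+".npz",pixels=c["pixels"],K=c["camera_matrix"],T=T,H=c["hand_eye"]);cv2.imwrite(f"pics/{name}.png",c["pixels"][...,::-1])
    return c["pixels"],c["camera_matrix"],T
E
python3 - <<'E'
from h import *
from bench import r
t=dict(np.load("top0.npz"));s=dict(np.load("side0.npz"))
T=lambda x,y:(200+x/4-.4,130+y/4-.4);S=lambda x,y:(190+x/5-.4,165+y/5-.4)
P={"lid_h+x":((85,75),(97,290)),"lid_h-x":((82,170),(180,325)),"lid_f+x":((187,87),(165,255)),"lid_f-x":((185,182),(245,292)),
"tip":((408,230),(415,243)),"hand_end":((540,412),(650,222)),"hand_start":((460,297),(510,232)),"cart+x+y":((697,385),(703,42)),"cart+x-y":((765,375),(783,58)),"cart_-x+y":((705,440),(690,100))}
for k,(a,b) in P.items():
    x,e=tri(ray(t,T(*a)),ray(s,S(*b)));print(k,x.round(4),round(e,4))
w,K,W=wrist("w0");print(K,np.load("w0.npz")["H"].round(3))
E
```

```text
lid_h+x [0.6832 0.1724 0.1856] 0.0009
lid_h-x [0.6168 0.1736 0.1898] 0.0015
lid_f+x [0.6833 0.1038 0.1504] 0.0001
lid_f-x [0.6161 0.1055 0.151 ] 0.0029
tip [ 0.5917 -0.0622  0.0484] 0.0008
hand_end [ 0.4501 -0.1662  0.0438] 0.0009
hand_start [ 0.5373 -0.104   0.0482] 0.0029
cart+x+y [ 0.4658 -0.2719  0.1323] 0.0046
cart+x-y [ 0.4516 -0.3462  0.0661] 0.0304
cart_-x+y [ 0.448  -0.2796  0.0748] 0.0196
[[325.1922621    0.         274.74434008]
 [  0.         325.1922621  212.03784727]
 [  0.           0.           1.        ]] [[ 0.     0.961  0.275  0.074]
 [ 1.     0.    -0.001  0.   ]
 [-0.001  0.275 -0.961 -0.162]
 [ 0.     0.     0.     1.   ]]
```

```bash
cat >> h.py <<'E'
def rows(target_p,target_R,n=None,start=None):
    "rows (tool axes, scaled) from the measured or given pose to the target"
    if start is None:
        from bench import r
        s=r.read_state();p,Q=np.array(s["ee_pos"]),R.from_quat(s["eef_rot"])
    else: p,Q=np.array(start[0]),start[1]
    rv=(Q.inv()*target_R).as_rotvec();d=np.asarray(target_p)-p
    m=int(np.ceil(max(np.linalg.norm(d)/.048,np.linalg.norm(rv)/np.radians(8.3),1)));n=max(n or 0,m)
    dp=[];q=Q
    for i in range(n):
        dp.append((q.inv().apply(d/n)/.2).round(3).tolist());q=q*R.from_rotvec(rv/n)
    print(n,"rows; pos:",dp if np.ptp(dp,0).max()>.0015 else dp[0]," rot:",(rv/n/np.pi).round(4).tolist())
    return np.asarray(target_p),target_R
def ori(yaw,pitch=0):
    "tool: x along yaw (rad) raised by pitch, z down"
    c,s=np.cos(yaw),np.sin(yaw);x=np.array([c*np.cos(pitch),s*np.cos(pitch),np.sin(pitch)])
    y=np.array([s,-c,0]);return R.from_matrix(np.c_[x,y,np.cross(x,y)])
E
python3 - <<'E'
from h import *
a=rows([.40,-.32,.25],ori(np.radians(36.3)))
rows([.45,-.18,.25],ori(np.radians(36.3)),start=a)
E
```

```text
8 rows; pos: [[0.194, -0.136, -0.017], [0.2, -0.126, -0.017], [0.206, -0.116, -0.017], [0.212, -0.106, -0.017], [0.217, -0.096, -0.017], [0.221, -0.085, -0.017], [0.225, -0.074, -0.018], [0.228, -0.063, -0.018]]  rot: [-0.0, -0.0, -0.0155]
4 rows; pos: [0.154, -0.104, 0.0]  rot: [0.0, 0.0, 0.0]
```

>>> play_rows:
  claw: [0, 0, 0, 0, 0, 0, 0, 0]
  delta_pos:
    - [0.194, -0.136, -0.017]
    - [0.2, -0.126, -0.017]
    - [0.206, -0.116, -0.017]
    - [0.212, -0.106, -0.017]
    - [0.217, -0.096, -0.017]
    - [0.221, -0.085, -0.017]
    - [0.225, -0.074, -0.018]
    - [0.228, -0.063, -0.018]
  delta_rot:
    - [0, 0, -0.0155]
    - [0, 0, -0.0155]
    - [0, 0, -0.0155]
    - [0, 0, -0.0155]
    - [0, 0, -0.0155]
    - [0, 0, -0.0155]
    - [0, 0, -0.0155]
    - [0, 0, -0.0155]

```text
time: 0.95
ee_pos: [0.4008, -0.3188, 0.2503]
eef_rot: [0.95, 0.313, -0.0, 0.0]
ft_force: [1.3, -0.4, 0.2]
width: 0.0871
grip_force: 0.0
```

>>> play_rows:
  claw: [0, 0]
  delta_pos:
    - [0, 0, 0]
    - [0, 0, 0]
  delta_rot:
    - [0, 0, 0]
    - [0, 0, 0]

```text
time: 1.15
ee_pos: [0.4005, -0.3196, 0.2501]
eef_rot: [0.95, 0.313, -0.0, 0.0]
ft_force: [-1.3, -0.1, 0.1]
width: 0.0873
grip_force: 0.0
```

```bash
python3 -c "
from h import *
wrist('wA')
from bench import r;s=r.read_state();print(s['joint_vel'].max(),s['ee_pos'])
rows([.45,-.18,.25],ori(np.radians(36.3)))"
```

```text
0.0222203763986774 [ 0.3995705  -0.32074891  0.2499181 ]
4 rows; pos: [0.155, -0.104, -0.0]  rot: [-0.0, 0.0, 0.0]
```

>>> play_rows:
  claw: [0, 0, 0, 0, 0, 0]
  delta_pos:
    - [0.155, -0.104, 0]
    - [0.155, -0.104, 0]
    - [0.155, -0.104, 0]
    - [0.155, -0.104, 0]
    - [0, 0, 0]
    - [0, 0, 0]
  delta_rot:
    - [0, 0, 0]
    - [0, 0, 0]
    - [0, 0, 0]
    - [0, 0, 0]
    - [0, 0, 0]
    - [0, 0, 0]

```text
time: 1.8
ee_pos: [0.4501, -0.1808, 0.25]
eef_rot: [0.95, 0.311, -0.0, 0.0]
ft_force: [-0.2, -0.7, -0.0]
width: 0.087
grip_force: 0.0
```

```bash
python3 -c "
from h import *
wrist('wB')
a=cv2.imread('pics/wA.png');b=cv2.imread('pics/wB.png')
m=np.vstack([a[:,:],b]);print(m.shape)
cv2.imwrite('pics/AB.png',np.hstack([cv2.resize(a[60:360,80:480],None,fx=1,fy=1),cv2.resize(b[60:360,80:480],None,fx=1,fy=1)]))
"
```

```text
(840, 560, 3)
```

View pics/AB.png

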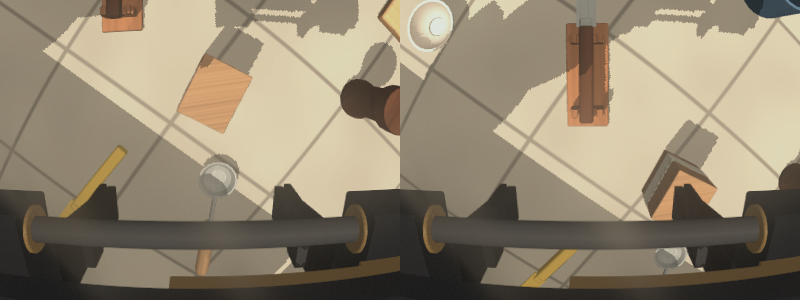

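View A shows the carton's top at full-image corners ≈ (293,117),(332,138),(302,193),(258,168); view B shows the spreader handle from ≈(265,85) to (265,183) on its rest. Extracting corners by colour mask now.

Run:
```python
from h import *
D={n:dict(np.load(n+".npz")) for n in("wA","wB")}
def img(n): return cv2.GaussianBlur(D[n]["pixels"],(3,3),0)
hs={n:cv2.cvtColor(img(n),cv2.COLOR_RGB2HSV) for n in D}
for n,p in (("wA",(295,155)),("wA",(275,160)),("wA",(205,75)),("wA",(199,70)),("wB",(265,140)),("wB",(265,100)),("wB",(252,140)),("wB",(265,70)),("wB",(350,250)),("wB",(325,235))): print(n,p,hs[n][p[1],p[0]])
def quad(mask,seed):
    c,_=cv2.findContours(mask,cv2.RETR_EXTERNAL,cv2.CHAIN_APPROX_NONE)
    c=[k for k in c if cv2.pointPolygonTest(k,seed,False)>=0][0]
    return c
h=hs["wA"];m=((h[...,0]>5)&(h[...,0]<18)&(h[...,1]>90)&(h[...,2]>110)).astype(np.uint8)
m=cv2.morphologyEx(m,cv2.MORPH_OPEN,np.ones((3,3)));c=quad(m,(295,155))
q=cv2.approxPolyDP(c,6,True)[:,0];print("A",cv2.contourArea(c),q.tolist(),cv2.boxPoints(cv2.minAreaRect(c)).round(1).tolist())
P=[plane(fray(D["wA"]["K"],D["wA"]["T"],x.astype(float)),.085) for x in q];print(np.round(P,4).tolist())
print([np.linalg.norm(P[i]-P[i-1]).round(4) for i in range(len(P))])
for n in D:
    h=hs[n];m=((h[...,2]<95)&(h[...,1]>80)&((h[...,0]<14)|(h[...,0]>170))).astype(np.uint8);m[250:]=0
    k,l,st,ce=cv2.connectedComponentsWithStats(m)
    for i in range(1,k):
        if st[i,4]>150: print(n,st[i],ce[i].round(1))
```

```text
wA (295, 155) [ 15 118 212]
wA (275, 160) [ 15 118 212]
wA (205, 75) [ 13 113 108]
wA (199, 70) [13 95 78]
wB (265, 140) [ 11 120 125]
wB (265, 100) [ 11 108  87]
wB (252, 140) [ 12 137 199]
wB (265, 70) [ 24  28 137]
wB (350, 250) [ 15 120 215]
wB (325, 235) [ 20  55 217]
A 3243.0 [[285, 115], [258, 171], [303, 191], [330, 137]] [[256.0, 170.0], [284.6000061035156, 112.80000305175781], [331.79998779296875, 136.39999389648438], [303.20001220703125, 193.60000610351562]]
[[0.4708, -0.2801, 0.085], [0.4091, -0.292, 0.085], [0.4198, -0.3414, 0.085], [0.4806, -0.3294, 0.085]]
[np.float64(0.0502), np.float64(0.0628), np.float64(0.0506), np.float64(0.062)]
wA [ 183    0   34   78 1377] [195.1  34.9]
wA [422 146  59  45 705] [447.3 166.1]
wB [252  86  23  49 606] [265.1 107.4]
```

Run:
```python
import cv2,numpy as np
a=cv2.imread('pics/wA.png');b=cv2.imread('pics/wB.png')
A=cv2.resize(a[0:100,160:240],None,fx=4,fy=4,interpolation=cv2.INTER_CUBIC);B=cv2.resize(b[10:195,220:310],None,fx=3.2,fy=3.2,interpolation=cv2.INTER_CUBIC)
T=b[0:60,120:260]; T=cv2.resize(b[0:100,60:150],None,fx=1.8,fy=1.8)
m=np.zeros((592,800,3),np.uint8);m[:400,:320]=A;m[:592,330:618]=B[:592];m[:180,630:792]=T;cv2.imwrite('pics/z.png',m)
```

```text
(no output)
```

View pics/z.png

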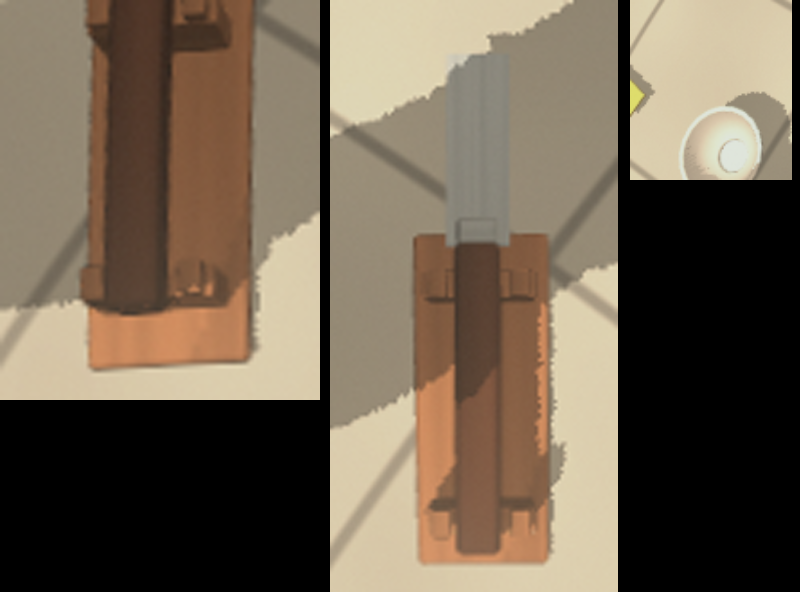

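Handle back-end corners sit at ≈(457,552),(500,552) in the right panel, blade tip at (447..510,53), and the same back end at ≈(136,303) in the left panel.

Run:
```python
from h import *
A=dict(np.load("wA.npz"));B=dict(np.load("wB.npz"))
fa=lambda X,Y:fray(A["K"],A["T"],(159.6+X/4,Y/4-.4));fb=lambda X,Y:fray(B["K"],B["T"],(219.6+(X-330)/3.2,9.6+Y/3.2))
print("end",[tri(fa(136,y),fb(478,552)) for y in(300,310)])
print("basecorner L",tri(fa(90,367),fb(419,561)),"R",tri(fa(250,358),fb(548,561)))
e=plane(fb(478.5,552),.053);f=plane(fb(478,243),.053);t=plane(fb(478.5,53),.0453)
print(e,f,t)
for a,b in((e,f),(e,t)): d=b-a;print(np.degrees(np.arctan2(d[1],d[0])),np.hypot(*d[:2]))
c=[plane(fb(*p),.008) for p in((414,234),(548,234),(548,561),(419,561))];print("rest c",np.mean(c,0),[np.linalg.norm(c[i]-c[i-1]).round(4) for i in range(4)])
d=c[0]-c[3];print(np.degrees(np.arctan2(d[1],d[0])));d=c[1]-c[2];print(np.degrees(np.arctan2(d[1],d[0])))
u=(t-e)/np.linalg.norm((t-e)[:2]);print("origin from end",e+u*.055,"from tip",t-u*.125,"w blade",np.linalg.norm(plane(fb(447,53),.0453)-plane(fb(510,53),.0453)),"w handle",np.linalg.norm(plane(fb(456,400),.053)-plane(fb(500,400),.053)))
# carton height: B corners
q=[[285,115],[258,171],[303,191],[330,137]]
print("B",[fproj(B["K"],B["T"],plane(fray(A["K"],A["T"],p),.085)).round(1).tolist() for p in q])
```

```text
end [(array([ 0.44951616, -0.16995974,  0.05081636]), np.float64(0.00116393837096505)), (array([ 0.44773654, -0.17024241,  0.04471681]), np.float64(0.0003738149033233911))]
basecorner L (array([ 0.4236657 , -0.15690023,  0.00408676]), np.float64(2.8042200095929474e-05)) R (array([ 0.45431018, -0.19846484,  0.00445777]), np.float64(0.0001760630325610924))
[ 0.44888365 -0.16950833  0.053     ] [ 0.53558349 -0.10601924  0.053     ] [ 0.59251104 -0.06406665  0.0453    ]
36.21480354897458 0.10746035053548121
36.28364013288123 0.1781762468249836
rest c [ 0.49104457 -0.13905772  0.008     ] [np.float64(0.1284), np.float64(0.0511), np.float64(0.1281), np.float64(0.051)]
36.588773258961915
36.58018104148919
origin from end [ 0.493219   -0.13696027  0.05062314] from tip [ 0.49174888 -0.13803953  0.05070195] w blade 0.02193572419793081 w handle 0.015044437085749386
B [[359.5, 231.5], [332.1, 278.5], [368.7, 292.5], [395.7, 248.6]]
```

```bash
python3 -c "
from h import *
a=rows([.60,-.02,.30],ori(np.radians(89)))
rows([.70,.0,.30],ori(np.radians(89)),start=a)"
```

```text
7 rows; pos: [[0.155, -0.03, -0.036], [0.157, -0.009, -0.036], [0.157, 0.011, -0.036], [0.154, 0.032, -0.036], [0.149, 0.052, -0.036], [0.141, 0.071, -0.036], [0.13, 0.089, -0.036]]  rot: [-0.0, 0.0, -0.0419]
3 rows; pos: [0.036, 0.166, 0.0]  rot: [0.0, 0.0, 0.0]
```

>>> play_rows:
  claw: [0, 0, 0, 0, 0, 0, 0, 0]
  delta_pos:
    - [0.155, -0.03, -0.036]
    - [0.157, -0.009, -0.036]
    - [0.157, 0.011, -0.036]
    - [0.154, 0.032, -0.036]
    - [0.149, 0.052, -0.036]
    - [0.141, 0.071, -0.036]
    - [0.13, 0.089, -0.036]
    - [0, 0, 0]
  delta_rot:
    - [0, 0, -0.042]
    - [0, 0, -0.042]
    - [0, 0, -0.042]
    - [0, 0, -0.042]
    - [0, 0, -0.042]
    - [0, 0, -0.042]
    - [0, 0, -0.042]
    - [0, 0, 0]

```text
time: 2.65
ee_pos: [0.6017, -0.0163, 0.3002]
eef_rot: [0.71, 0.705, 0.001, -0.001]
ft_force: [-0.5, -0.9, -0.7]
width: 0.0868
grip_force: 0.0
```

>>> play_rows:
  claw: [0, 0]
  delta_pos:
    - [0, 0, 0]
    - [0, 0, 0]
  delta_rot:
    - [0, 0, 0]
    - [0, 0, 0]

```text
time: 2.85
ee_pos: [0.5997, -0.0202, 0.3]
eef_rot: [0.713, 0.701, -0.001, 0.0]
ft_force: [-0.6, 0.2, -0.7]
width: 0.0869
grip_force: 0.0
```

```bash
python3 -c "
from h import *
wrist('wC')"
```

>>> play_rows:
  claw: [0, 0, 0, 0, 0, 0]
  delta_pos:
    - [0.036, 0.166, 0]
    - [0.036, 0.166, 0]
    - [0.036, 0.166, 0]
    - [0, 0, 0]
    - [0, 0, 0]
    - [0, 0, 0]
  delta_rot:
    - [0, 0, 0]
    - [0, 0, 0]
    - [0, 0, 0]
    - [0, 0, 0]
    - [0, 0, 0]
    - [0, 0, 0]

```text
time: 3.5
ee_pos: [0.6993, 0.0016, 0.3012]
eef_rot: [0.712, 0.702, -0.0, 0.0]
ft_force: [-0.1, -0.7, 0.5]
width: 0.0873
grip_force: 0.0
```

Run:
```python
from h import *
wrist('wD')
o=[]
for n in 'CD':
    d=np.load(f'w{n}.npz');p=fproj(d['K'],d['T'],[.65,.139,.17]);print(n,p,d['T'].round(3)[:3,3])
    x0,y0=[int(max(0,v)) for v in (p[0]-80,p[1]-70)];x0=min(x0,400);print(x0,y0)
    o.append(cv2.resize(d['pixels'][y0:y0+170,x0:x0+160,::-1],(400,425),interpolation=cv2.INTER_CUBIC))
cv2.imwrite('pics/CD.png',np.hstack(o))
```

```text
C [329.83999991  30.03426629] [0.6   0.055 0.462]
249 0
D [218.88672703  54.61213286] [0.699 0.076 0.463]
138 0
```

View pics/CD.png

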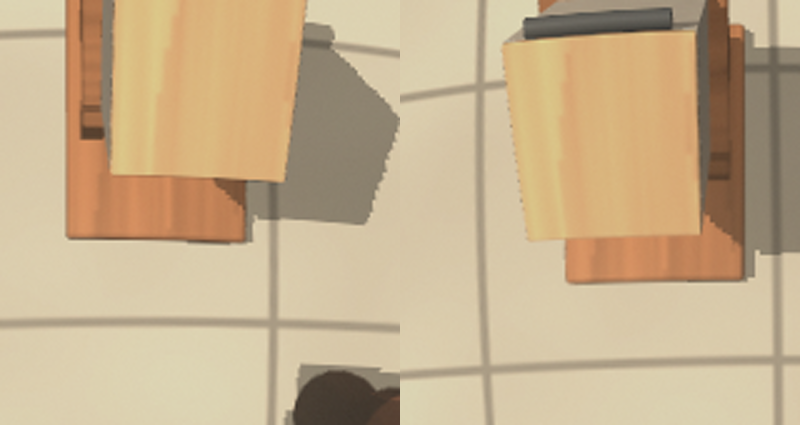

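The dark cylinder is the hinge on the far (left) side, so the front faces −y; lid front corners are at (111,175),(285,181) in C and (529,239),(701,235) in D, hinge-side corners (503,41),(696,34) in D.

Run:
```python
from h import *
from scipy.optimize import least_squares
C=dict(np.load("wC.npz"));D=dict(np.load("wD.npz"));t=dict(np.load("top0.npz"));s=dict(np.load("side0.npz"))
fc=lambda X,Y:fray(C["K"],C["T"],(248.8+X/2.5,Y/2.5-.3));fd=lambda X,Y:fray(D["K"],D["T"],(137.8+(X-400)/2.5,Y/2.5-.3))
Tt=lambda x,y:ray(t,(200+x/4-.4,130+y/4-.4));S=lambda x,y:ray(s,(190+x/5-.4,165+y/5-.4))
print("f-x",tri(fc(111,175),fd(529,239)),"f+x",tri(fc(285,181),fd(701,235)))
print("h-x",tri(fd(503,41),S(180,325)),"h+x",tri(fd(696,34),S(97,290)))
# pose (x,y,z,yaw) from wrist lid corner rays, tin lean 30 deg given
obs=[((-39.5,33.5),fc(111,175)),((-39.5,33.5),fd(529,239)),((-39.5,-33.5),fc(285,181)),((-39.5,-33.5),fd(701,235)),((39.5,33.5),fd(503,41)),((39.5,-33.5),fd(696,34))]
def TR(yaw):
    c,s=np.cos(yaw),np.sin(yaw);h=np.array([c,s,0]);a=np.pi/6;x=h*np.cos(a)+[0,0,np.sin(a)];z=-h*np.sin(a)+[0,0,np.cos(a)];return np.c_[x,np.cross(z,x),z]
def res(v):
    o=[]
    for (X,Y),(p,d) in obs:
        w=v[:3]+TR(v[3])@np.array([X,Y,96])/1e3;d=d/np.linalg.norm(d);o.extend((w-p)-d*(d@(w-p)))
    return np.array(o)
f=least_squares(res,[.65,.18,.09,1.57]);v=f.x;print("tin",v.round(4),np.degrees(v[3]),np.abs(f.fun).max())
for n,p in(("notch",(-39.5,0,87.5)),("hinge",(39.5,0,92)),("mouth",(0,0,92))):print(n,(v[:3]+TR(v[3])@np.array(p)/1e3).round(4))
```

```text
f-x (array([0.61738227, 0.10422389, 0.15106864]), np.float64(0.0004964224585633009)) f+x (array([0.68386245, 0.10278902, 0.15386216]), np.float64(0.00019059023071577247))
h-x (array([0.61825905, 0.17389062, 0.1895807 ]), np.float64(9.990066861127994e-05)) h+x (array([0.68382267, 0.17185025, 0.18444157]), np.float64(0.0008783527268780011))
tin [0.6523 0.1857 0.088  1.5504] 88.82951381307444 0.0009822689414482194
notch [0.6507 0.1078 0.144 ]
hinge [0.6521 0.174  0.1874]
mouth [0.6514 0.1398 0.1677]
```

```bash
python3 -c "
from h import *
o=ori(np.radians(36.4))
a=rows([.5043,-.1289,.13],o)
rows([.5043,-.1289,.0253],o,start=a)"
```

```text
7 rows; pos: [[-0.095, -0.138, 0.122], [-0.112, -0.124, 0.122], [-0.128, -0.109, 0.122], [-0.141, -0.091, 0.122], [-0.152, -0.072, 0.122], [-0.16, -0.051, 0.122], [-0.165, -0.03, 0.122]]  rot: [0.0001, 0.0, 0.0419]
3 rows; pos: [0.0, 0.0, 0.174]  rot: [0.0, 0.0, 0.0]
```

>>> play_rows:
  claw: [0, 0, 0, 0, 0, 0, 0, 0]
  delta_pos:
    - [-0.095, -0.138, 0.122]
    - [-0.112, -0.124, 0.122]
    - [-0.128, -0.109, 0.122]
    - [-0.141, -0.091, 0.122]
    - [-0.152, -0.072, 0.122]
    - [-0.16, -0.051, 0.122]
    - [-0.165, -0.03, 0.122]
    - [0, 0, 0]
  delta_rot:
    - [0, 0, 0.042]
    - [0, 0, 0.042]
    - [0, 0, 0.042]
    - [0, 0, 0.042]
    - [0, 0, 0.042]
    - [0, 0, 0.042]
    - [0, 0, 0.042]
    - [0, 0, 0]

```text
time: 4.35
ee_pos: [0.4986, -0.1317, 0.1271]
eef_rot: [0.952, 0.307, -0.003, 0.0]
ft_force: [-0.7, -0.1, 0.6]
width: 0.0871
grip_force: 0.0
```

>>> play_rows:
  claw: [0, 0]
  delta_pos:
    - [0, 0, 0]
    - [0, 0, 0]
  delta_rot:
    - [0, 0, 0]
    - [0, 0, 0]

```text
time: 4.55
ee_pos: [0.5056, -0.1276, 0.1311]
eef_rot: [0.95, 0.313, 0.001, 0.001]
ft_force: [1.1, 0.7, -0.2]
width: 0.0871
grip_force: 0.0
```

```bash
python3 -c "
from h import *
rows([.5043,-.1289,.0253],ori(np.radians(36.4)))"
```

```text
3 rows; pos: [-0.003, 0.0, 0.176]  rot: [0.0002, -0.0002, 0.0]
```

>>> play_rows:
  claw: [0, 0, 0, 0, 0, 0.8, 0.9, 1]
  delta_pos:
    - [-0.003, 0, 0.176]
    - [-0.003, 0, 0.176]
    - [-0.003, 0, 0.176]
    - [0, 0, 0]
    - [0, 0, 0]
    - [0, 0, 0]
    - [0, 0, 0]
    - [0, 0, 0]
  delta_rot:
    - [0, 0, 0]
    - [0, 0, 0]
    - [0, 0, 0]
    - [0, 0, 0]
    - [0, 0, 0]
    - [0, 0, 0]
    - [0, 0, 0]
    - [0, 0, 0]
  squeeze: 40

```text
time: 5.35
ee_pos: [0.5041, -0.1292, 0.0255]
eef_rot: [0.95, 0.312, 0.001, 0.001]
ft_force: [0.8, -0.6, -0.6]
width: 0.0707
grip_force: 0.0
```

>>> play_rows:
  claw: [1, 1, 1, 1]
  delta_pos:
    - [0, 0, 0]
    - [0, 0, 0]
    - [0, 0, 0]
    - [0, 0, 0]
  delta_rot:
    - [0, 0, 0]
    - [0, 0, 0]
    - [0, 0, 0]
    - [0, 0, 0]

```text
time: 5.75
ee_pos: [0.5031, -0.1289, 0.0241]
eef_rot: [0.95, 0.312, -0.0, 0.0]
ft_force: [0.9, -0.1, -0.1]
width: 0.0393
grip_force: 0.0
```

```bash
python3 -c "
from h import *
from bench import r
s=r.read_state();print(s['ee_pos'],s['eef_rot'],s['width'],s['grip_force'],s['ft_force'])
np.savez('grasp.npz',T=toolT(s))
wrist('wG')"
```

```text
[ 0.5031299  -0.12891621  0.02414444] [ 9.50123208e-01  3.11874793e-01 -4.61562655e-05  1.87072379e-05] 0.03932084792793434 0.0 [ 0.86891066 -0.10758997 -0.13074063]
```

>>> play_rows:
  claw: [1, 1, 1, 1, 1, 1]
  delta_pos:
    - [0, 0, 0]
    - [0, 0, 0]
    - [0, 0, 0]
    - [0, 0, 0]
    - [0, 0, 0]
    - [0, 0, 0]
  delta_rot:
    - [0, 0, 0]
    - [0, 0, 0]
    - [0, 0, 0]
    - [0, 0, 0]
    - [0, 0, 0]
    - [0, 0, 0]

```text
time: 6.4
ee_pos: [0.5032, -0.129, 0.0241]
eef_rot: [0.95, 0.312, -0.0, 0.0]
ft_force: [0.5, -0.7, -0.3]
width: 0.0152
grip_force: 40.0
```

Run:
```python
from h import *
from bench import r
s=r.read_state();print(s['ee_pos'],s['eef_rot'],s['width'],s['grip_force'],s['ft_force'])
T=toolT(s);np.savez('grasp.npz',T=T)
w,K,W=wrist('wG')
# tip as the camera sees it, expected from first estimate
o=np.array([.4922,-.1378]);u=np.array([np.cos(np.radians(36.4)),np.sin(np.radians(36.4))])
print(fproj(K,W,[*(o+u*.125),.0453]),fproj(K,W,[*(o+u*.055),.053]))
tip=np.array([*(o+u*.125),.044]);print("tip in tool",T[:3,:3].T@(tip-T[:3,3]))
```

```text
[ 0.50316385 -0.12896244  0.02412063] [ 9.50131828e-01  3.11848535e-01 -1.12513973e-05  2.91000475e-05] 0.015238726233989397 39.99979751184583 [ 0.49064567 -0.69741523 -0.29661935]
[276.58512697  37.10570114] [276.76207428 200.09660261]
tip in tool [ 0.11093067  0.00049452 -0.01988373]
```

```bash
cat >> h.py <<'E'
TO=np.array([.6523,.1857,.089]);TY=np.radians(88.83)
def tin(p,pitch=np.pi/6):
    z=ori(TY,np.pi/6).as_matrix();Q=np.c_[z[:,0],-z[:,1],-z[:,2]];return TO+Q@np.asarray(p,float)/1e3
TIP=np.array([.111,.0005,-.0199])
def tcp(x,z,rel=0,y=0):
    "TCP pose putting the blade tip at tin (x,y,z) mm, blade raised rel deg over tin x"
    o=ori(TY,np.radians(30+rel));return tin((x,y,z))-o.apply(TIP),o
E
python3 - <<'E'
from h import *
t=dict(np.load("top0.npz"));s=dict(np.load("side0.npz"));C=dict(np.load("wC.npz"));D=dict(np.load("wD.npz"))
# back mill foot/top by masks
for n,d,sd,z in(("top",t,(285,130),.118),):
    h=cv2.cvtColor(d["pixels"],cv2.COLOR_RGB2HSV);m=((h[...,2]<120)&(h[...,1]>110)).astype(np.uint8)
    k,l,st,ce=cv2.connectedComponentsWithStats(m);i=l[sd[1],sd[0]];print(st[i],ce[i])
print("top centre",plane(ray(t,(285,128)),.118),plane(ray(t,(285.5,136)),.06), "side",tri(ray(t,(285,128)),ray(s,(190+175/5,165+155/5))))
print("mug",plane(ray(t,(363,142)),.09),"tallmill",plane(ray(t,(442,197)),.118))
for a in((-70,87.5,0),(-20,87.5,0),(64,140,0),(-70,87.5,-15)):
    p,o=tcp(*a);b=[p+o.apply([sx*.0375,sy*.095,-.0697]) for sx in(-1,1) for sy in(-1,1)]
    print(a,p.round(3),np.round(b,3).tolist())
E
```

```text
[277 122  17  25 345] [285.04347826 133.92463768]
top centre [ 0.76253451 -0.00820287  0.118     ] [ 0.75234961 -0.00987638  0.06      ] side (array([ 0.76235788, -0.01000822,  0.10438263]), np.float64(0.004103953215119617))
mug [ 0.72845442 -0.24805032  0.09      ] tallmill [ 0.55797185 -0.47670552  0.118     ]
(-70, 87.5, 0) [ 0.648 -0.005  0.057] [[0.552, -0.07, 0.099], [0.742, -0.074, 0.099], [0.553, -0.005, 0.136], [0.743, -0.009, 0.136]]
(-20, 87.5, 0) [0.649 0.038 0.082] [[0.552, -0.027, 0.124], [0.742, -0.031, 0.124], [0.554, 0.038, 0.161], [0.744, 0.034, 0.161]]
(64, 140, 0) [0.65  0.085 0.17 ] [[0.553, 0.02, 0.211], [0.743, 0.016, 0.211], [0.555, 0.085, 0.249], [0.745, 0.081, 0.249]]
(-70, 87.5, -15) [ 0.648 -0.021  0.082] [[0.551, -0.073, 0.139], [0.741, -0.077, 0.139], [0.553, -0.001, 0.159], [0.743, -0.004, 0.159]]
```

Run:
```python
from h import *
s=dict(np.load("grasp.npz"))["T"];a=(s[:3,3],R.from_matrix(s[:3,:3]))
b=rows(a[0]+[0,0,.125],a[1],start=a)
c=rows(*tcp(-90,150,-20),start=b);print(c[0])
d=rows(*tcp(-64.5,97.1,-20),start=c);print(d[0], d[1].as_quat())
p,o=d;print([(p+o.apply([sx*.0375,.095,-.0697])).round(3).tolist() for sx in(-1,1)])
```

```text
3 rows; pos: [-0.0, 0.0, -0.208]  rot: [0.0, 0.0, 0.0]
7 rows; pos: [[0.106, 0.029, 0.01], [0.101, 0.042, 0.012], [0.095, 0.055, 0.014], [0.086, 0.067, 0.015], [0.076, 0.078, 0.016], [0.065, 0.087, 0.017], [0.053, 0.095, 0.017]]  rot: [0.0036, 0.0074, -0.0415]
[ 0.64651568 -0.07303618  0.13503119]
2 rows; pos: [0.105, 0.0, 0.102]  rot: [0.0, 0.0, 0.0]
[ 0.64750668 -0.02451265  0.10196844] [ 0.7115714   0.69718722  0.06225443 -0.06099598]
[[0.741, -0.075, 0.164], [0.743, -0.002, 0.177]]
```

>>> play_rows:
  claw: [1, 1, 1, 1]
  delta_pos:
    - [0, 0, -0.1]
    - [0, 0, -0.2]
    - [0, 0, -0.2]
    - [0, 0, -0.125]
  delta_rot:
    - [0, 0, 0]
    - [0, 0, 0]
    - [0, 0, 0]
    - [0, 0, 0]

```text
time: 6.85
ee_pos: [0.504, -0.1288, 0.152]
eef_rot: [0.95, 0.312, 0.001, 0.001]
ft_force: [1.9, -0.3, -0.6]
width: 0.0161
grip_force: 40.0
```

>>> play_rows:
  claw: [1, 1, 1, 1, 1, 1, 1, 1]
  delta_pos:
    - [0.106, 0.029, 0.01]
    - [0.101, 0.042, 0.012]
    - [0.095, 0.055, 0.014]
    - [0.086, 0.067, 0.015]
    - [0.076, 0.078, 0.016]
    - [0.065, 0.087, 0.017]
    - [0.053, 0.095, 0.017]
    - [0, 0, 0]
  delta_rot:
    - [0.0036, 0.0074, -0.0415]
    - [0.0036, 0.0074, -0.0415]
    - [0.0036, 0.0074, -0.0415]
    - [0.0036, 0.0074, -0.0415]
    - [0.0036, 0.0074, -0.0415]
    - [0.0036, 0.0074, -0.0415]
    - [0.0036, 0.0074, -0.0415]
    - [0, 0, 0]

```text
time: 7.65
ee_pos: [0.6475, -0.0724, 0.1339]
eef_rot: [0.71, 0.698, 0.063, -0.062]
ft_force: [-1.2, -0.3, -1.1]
width: 0.0153
grip_force: 40.0
```

>>> play_rows:
  claw: [1, 1, 1]
  delta_pos:
    - [0, 0, 0]
    - [0, 0, 0]
    - [0, 0, 0]
  delta_rot:
    - [0, 0, 0]
    - [0, 0, 0]
    - [0, 0, 0]

```text
time: 7.95
ee_pos: [0.6459, -0.0736, 0.1356]
eef_rot: [0.712, 0.696, 0.062, -0.06]
ft_force: [0.6, -0.5, -1.0]
width: 0.0157
grip_force: 40.0
```

Run:
```python
from h import *
rows(*tcp(-64.5,97.1,-20))
w,K,W=wrist('wE')
s=toolT(__import__('bench').r.read_state())
tip=s[:3,3]+s[:3,:3]@TIP
print("tip",tip,fproj(K,W,tip))
for p in((-39.5,33.5,96),(-39.5,-33.5,96)):print(fproj(K,W,tin(p)))
h=cv2.cvtColor(w,cv2.COLOR_RGB2BGR);cv2.imwrite('pics/E1.png',cv2.resize(h[0:240,150:420],None,fx=2.5,fy=2.5,interpolation=cv2.INTER_CUBIC))
```

```text
2 rows; pos: [0.106, 0.001, 0.104]  rot: [0.0002, 0.0001, -0.0003]
tip [0.64878005 0.03231824 0.1743892 ] [279.56114984  39.38260662]
[219.46276505 -48.64192071]
[337.90521496 -48.06635845]
```

View pics/E1.png

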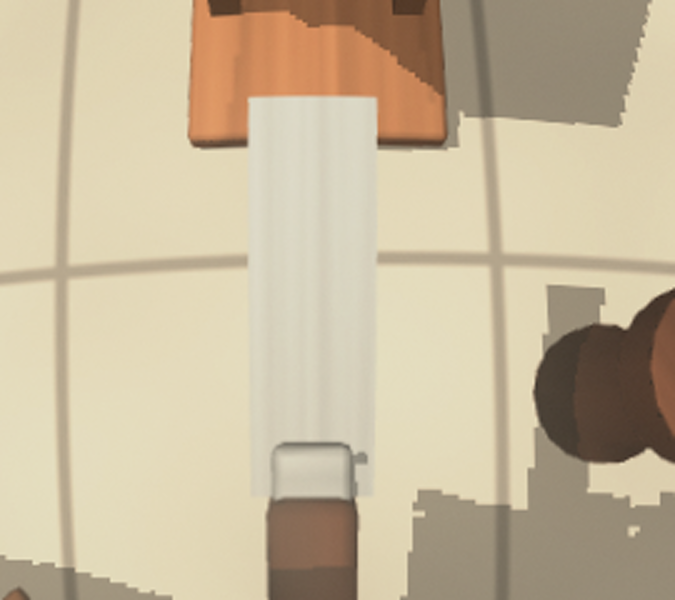

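Tip shows at full pixel (275,39), about 2 mm left of the prediction, otherwise as planned; I add 1.5 mm along tool y, then go to the pre-insert pose.

>>> play_rows:
  claw: [1, 1, 1, 1, 1, 1]
  delta_pos:
    - [0.053, 0.003, 0.052]
    - [0.053, 0.003, 0.052]
    - [0.053, 0.002, 0.052]
    - [0.053, 0, 0.052]
    - [0, 0, 0]
    - [0, 0, 0]
  delta_rot:
    - [0, 0, 0]
    - [0, 0, 0]
    - [0, 0, 0]
    - [0, 0, 0]
    - [0, 0, 0]
    - [0, 0, 0]

```text
time: 8.6
ee_pos: [0.6489, -0.0238, 0.1014]
eef_rot: [0.712, 0.697, 0.062, -0.061]
ft_force: [1.0, -1.4, 0.1]
width: 0.0153
grip_force: 40.0
```

Run:
```python
from h import *
from bench import r
rows(*tcp(-64.5,97.1,-20))
s=r.camera("side");t=r.camera("top");np.savez("side1.npz",**s)
def proj(c,p):
    q=c["cam_to_world"][:3,:3].T@(p-c["cam_to_world"][:3,3]);return (c["camera_matrix"]@(q*[1,-1,-1]))[:2]/-q[2]
T=toolT(r.read_state());tip=T[:3,3]+T[:3,:3]@TIP
print("tip",tip,proj(s,tip),proj(t,tip),"notch",proj(s,tin((-39.5,0,87.5))),proj(t,tin((-39.5,0,96))))
x=np.hstack([cv2.resize(s["pixels"][185:285,180:280],(400,400),interpolation=cv2.INTER_CUBIC),cv2.resize(t["pixels"][120:220,200:300],(400,400),interpolation=cv2.INTER_CUBIC)])
cv2.imwrite("pics/pre.png",x[...,::-1])
rows(*tcp(-19.5,80.7,-20),start=tcp(-64.5,97.1,-20),n=8)
```

```text
1 rows; pos: [-0.003, -0.007, -0.003]  rot: [0.0002, -0.0, -0.0]
tip [0.65211551 0.08078156 0.14068898] [234.66158626 216.2923874 ] [254.34013501 162.63377947] notch [230.35917694 220.99379208] [246.21842029 162.34818037]
8 rows; pos: [0.03, -0.0, 0.0]  rot: [0.0, 0.0, 0.0]
```

View pics/pre.png

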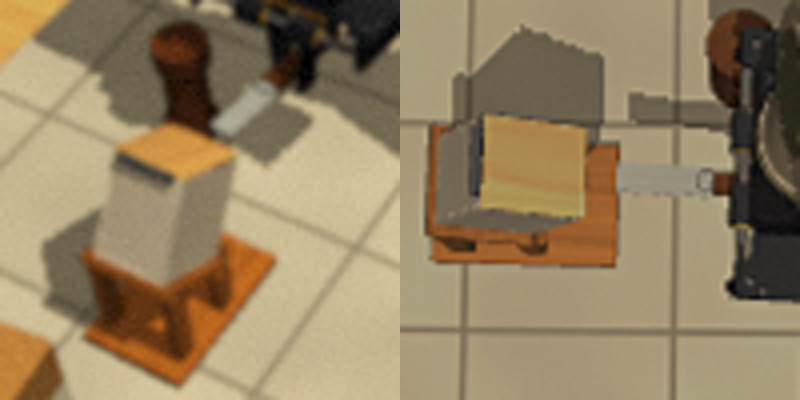

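Blade tip sits at top-view pixel ≈(254,164.5) versus lid-front centre ≈(246,163): about 3-4 mm low in x, so I shift 2.5 mm along tool y and insert slowly.

>>> play_rows:
  claw: [1, 1, 1, 1, 1, 1]
  delta_pos:
    - [0, 0.012, 0]
    - [0.03, 0, 0]
    - [0.03, 0, 0]
    - [0.03, 0, 0]
    - [0.03, 0, 0]
    - [0, 0, 0]
  delta_rot:
    - [0, 0, 0]
    - [0, 0, 0]
    - [0, 0, 0]
    - [0, 0, 0]
    - [0, 0, 0]
    - [0, 0, 0]

```text
time: 9.3
ee_pos: [0.6519, 0.001, 0.1062]
eef_rot: [0.711, 0.697, 0.063, -0.061]
ft_force: [0.2, 0.8, -1.7]
width: 0.0156
grip_force: 40.0
```

>>> play_rows:
  claw: [1, 1, 1]
  delta_pos:
    - [0.03, 0, 0]
    - [0.03, 0, 0]
    - [0, 0, 0]
  delta_rot:
    - [0, 0, 0]
    - [0, 0, 0]
    - [0, 0, 0]

```text
time: 9.6
ee_pos: [0.6522, 0.0126, 0.1082]
eef_rot: [0.711, 0.697, 0.063, -0.061]
ft_force: [-0.9, -0.3, -0.3]
width: 0.0157
grip_force: 40.0
```

Run:
```python
from h import *
from bench import r
s=r.read_state();T=toolT(s);tip=T[:3,3]+T[:3,:3]@TIP
z=ori(TY,np.pi/6).as_matrix();Q=np.c_[z[:,0],-z[:,1],-z[:,2]];print("tip in tin",Q.T@(tip-TO)*1e3,s["ft_force"],s["torque"])
```

```text
tip in tin [-29.15792335  -3.83627736  83.99914767] [-0.93370579 -0.2738277  -0.30801109] [-0.22951131 -0.10098967  0.01355435]
```

>>> play_rows:
  claw: [1, 1, 1, 1]
  delta_pos:
    - [0.03, 0, 0]
    - [0.03, 0, 0]
    - [0, 0, 0]
    - [0, 0, 0]
  delta_rot:
    - [0, 0, 0]
    - [0, 0, 0]
    - [0, 0, 0]
    - [0, 0, 0]

```text
time: 10.0
ee_pos: [0.6524, 0.0231, 0.11]
eef_rot: [0.712, 0.697, 0.063, -0.061]
ft_force: [-0.2, 0.3, -0.9]
width: 0.0157
grip_force: 40.0
```

Run:
```python
from h import *
from bench import r
s=r.read_state();T=toolT(s);tip=T[:3,3]+T[:3,:3]@TIP
z=ori(TY,np.pi/6).as_matrix();Q=np.c_[z[:,0],-z[:,1],-z[:,2]];t=Q.T@(tip-TO)*1e3;print("tip in tin",t,s["ft_force"],s["torque"])
w=[(t[0],t[2])]+[(-19.5,t[2]+(112-t[2])*k/4) for k in(1,2,3,4)]+[(39.5-62*np.cos(np.radians(a)),92+62*np.sin(np.radians(a))) for a in np.linspace(26,118,11)]
w=np.array(w);o=tcp(0,0,-20)[1]
for d in np.diff(w,axis=0): v=o.inv().apply(Q@[d[0],0,d[1]])/200;print(v.round(3).tolist())
```

```text
tip in tin [-19.14323203  -3.98088435  80.20311394] [-0.17525353  0.34223949 -0.85989477] [-0.24946142 -0.07451676  0.03767342]
[-0.015, 0.0, -0.037]
[-0.014, 0.0, -0.037]
[-0.014, 0.0, -0.037]
[-0.014, 0.0, -0.037]
[0.003, 0.0, -0.039]
[0.009, 0.0, -0.049]
[0.017, 0.0, -0.047]
[0.024, -0.0, -0.043]
[0.031, -0.0, -0.039]
[0.037, -0.0, -0.034]
[0.042, -0.0, -0.027]
[0.045, -0.0, -0.02]
[0.048, -0.0, -0.013]
[0.049, -0.0, -0.005]
[0.05, -0.0, 0.003]
```

Lift first, then check forces before the arc.

>>> play_rows:
  claw: [1, 1, 1, 1, 1, 1]
  delta_pos:
    - [-0.014, 0, -0.037]
    - [-0.014, 0, -0.037]
    - [-0.014, 0, -0.037]
    - [-0.014, 0, -0.037]
    - [0.003, 0, -0.039]
    - [0, 0, 0]
  delta_rot:
    - [0, 0, 0]
    - [0, 0, 0]
    - [0, 0, 0]
    - [0, 0, 0]
    - [0, 0, 0]
    - [0, 0, 0]

```text
time: 10.6
ee_pos: [0.6527, 0.0054, 0.1464]
eef_rot: [0.712, 0.697, 0.063, -0.06]
ft_force: [0.5, 0.4, -0.9]
width: 0.0151
grip_force: 40.0
```

>>> play_rows:
  claw: [1, 1, 1, 1, 1]
  delta_pos:
    - [0.009, 0, -0.049]
    - [0.017, 0, -0.047]
    - [0.024, 0, -0.043]
    - [0.031, 0, -0.039]
    - [0, 0, 0]
  delta_rot:
    - [0, 0, 0]
    - [0, 0, 0]
    - [0, 0, 0]
    - [0, 0, 0]
    - [0, 0, 0]

```text
time: 11.1
ee_pos: [0.6528, 0.0174, 0.1848]
eef_rot: [0.711, 0.697, 0.064, -0.06]
ft_force: [-0.8, 0.9, -1.1]
width: 0.0155
grip_force: 40.0
```

Run:
```python
from h import *
from bench import r
s=r.camera("side")["pixels"];t=r.camera("top")["pixels"]
x=np.hstack([cv2.resize(s[175:275,180:280],(400,400),interpolation=cv2.INTER_CUBIC),cv2.resize(t[120:220,200:300],(400,400),interpolation=cv2.INTER_CUBIC)])
cv2.imwrite("pics/lift.png",x[...,::-1])
```

```text
(no output)
```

View pics/lift.png

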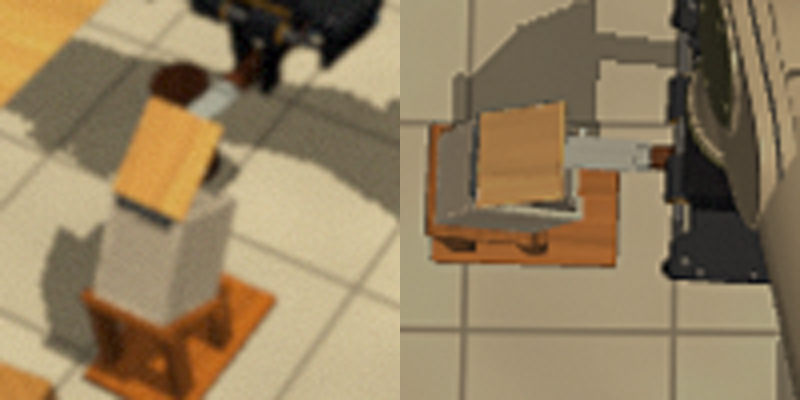

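The lid is up by roughly 55° on the blade (lid plate at (170,160) in the left panel, the tin's open mouth beneath it). Continue the arc.

>>> play_rows:
  claw: [1, 1, 1, 1, 1, 1, 1, 1]
  delta_pos:
    - [0.037, 0, -0.034]
    - [0.042, 0, -0.027]
    - [0.045, 0, -0.02]
    - [0.048, 0, -0.013]
    - [0.049, 0, -0.005]
    - [0.05, 0, 0.003]
    - [0.02, 0, 0.004]
    - [0, 0, 0]
  delta_rot:
    - [0, 0, 0]
    - [0, 0, 0]
    - [0, 0, 0]
    - [0, 0, 0]
    - [0, 0, 0]
    - [0, 0, 0]
    - [0, 0, 0]
    - [0, 0, 0]

```text
time: 12.0
ee_pos: [0.6532, 0.0712, 0.2111]
eef_rot: [0.711, 0.697, 0.063, -0.061]
ft_force: [-0.1, -0.1, -0.7]
width: 0.0157
grip_force: 40.0
```

>>> play_rows:
  claw: [1, 1]
  delta_pos:
    - [0, 0, 0]
    - [0, 0, 0]
  delta_rot:
    - [0, 0, 0]
    - [0, 0, 0]

```text
time: 12.2
ee_pos: [0.6534, 0.0694, 0.2109]
eef_rot: [0.712, 0.697, 0.063, -0.061]
ft_force: [-0.1, -0.1, -1.3]
width: 0.0156
grip_force: 40.0
```

Run:
```python
from h import *
from bench import r
s=r.read_state();T=toolT(s);tip=T[:3,3]+T[:3,:3]@TIP
z=ori(TY,np.pi/6).as_matrix();Q=np.c_[z[:,0],-z[:,1],-z[:,2]];t=Q.T@(tip-TO)*1e3;print("tip in tin",t,s["ft_force"],np.degrees(np.arctan2(t[2]-92,39.5-t[0])))
# retreat: back along -tool x 120mm, up; then above rest; then into rest
G=dict(np.load("grasp.npz"))["T"];g=(G[:3,3],R.from_matrix(G[:3,:3]))
a=(s["ee_pos"],R.from_quat(s["eef_rot"]))
b=rows(a[0]+a[1].apply([-.13,0,-.03]),a[1],start=a)
c=rows(g[0]+[0,0,.06],g[1],start=b);print(b[0])
```

```text
tip in tin [ 71.39817837  -4.13389528 144.46609484] [-0.11187201 -0.09325611 -1.25890918] 121.29863873091266
3 rows; pos: [-0.217, -0.0, -0.05]  rot: [0.0, 0.0, 0.0]
7 rows; pos: [[-0.065, -0.104, 0.086], [-0.076, -0.096, 0.086], [-0.086, -0.086, 0.087], [-0.094, -0.076, 0.088], [-0.101, -0.064, 0.09], [-0.107, -0.051, 0.091], [-0.11, -0.038, 0.093]]  rot: [-0.0036, -0.0074, 0.0415]
[ 0.65045142 -0.06380423  0.21789395]
```

>>> play_rows:
  claw: [1, 1, 1, 1]
  delta_pos:
    - [-0.2, 0, -0.05]
    - [-0.22, 0, -0.05]
    - [-0.22, 0, -0.05]
    - [0, 0, 0]
  delta_rot:
    - [0, 0, 0]
    - [0, 0, 0]
    - [0, 0, 0]
    - [0, 0, 0]

```text
time: 12.6
ee_pos: [0.6506, -0.0712, 0.2177]
eef_rot: [0.716, 0.693, 0.061, -0.059]
ft_force: [0.4, -1.0, -1.6]
width: 0.0154
grip_force: 40.0
```

>>> play_rows:
  claw: [1, 1, 1, 1, 1, 1, 1, 1]
  delta_pos:
    - [-0.065, -0.104, 0.086]
    - [-0.076, -0.096, 0.086]
    - [-0.086, -0.086, 0.087]
    - [-0.094, -0.076, 0.088]
    - [-0.101, -0.064, 0.09]
    - [-0.107, -0.051, 0.091]
    - [-0.11, -0.038, 0.093]
    - [0, 0, 0]
  delta_rot:
    - [-0.0036, -0.0074, 0.0415]
    - [-0.0036, -0.0074, 0.0415]
    - [-0.0036, -0.0074, 0.0415]
    - [-0.0036, -0.0074, 0.0415]
    - [-0.0036, -0.0074, 0.0415]
    - [-0.0036, -0.0074, 0.0415]
    - [-0.0036, -0.0074, 0.0415]
    - [0, 0, 0]

```text
time: 13.4
ee_pos: [0.4999, -0.1276, 0.0821]
eef_rot: [0.951, 0.309, -0.003, -0.0]
ft_force: [0.3, 1.2, -0.9]
width: 0.0152
grip_force: 40.0
```

>>> play_rows:
  claw: [1, 1, 1]
  delta_pos:
    - [0, 0, 0]
    - [0, 0, 0]
    - [0, 0, 0]
  delta_rot:
    - [0, 0, 0]
    - [0, 0, 0]
    - [0, 0, 0]

```text
time: 13.7
ee_pos: [0.5046, -0.1265, 0.0852]
eef_rot: [0.95, 0.313, 0.001, 0.0]
ft_force: [0.0, -0.2, -0.5]
width: 0.0156
grip_force: 40.0
```

Run:
```python
from h import *
from bench import r
G=dict(np.load("grasp.npz"))["T"];g=(G[:3,3],R.from_matrix(G[:3,:3]))
print(r.read_state()["ft_force"])
b=rows(g[0]+[0,0,.02],g[1]);rows(g[0],g[1])
# blade in the hand: centre columns at blade root/tip vs at the grasp
w,K,W=wrist('wF')
for n in('wG','wF'):
    d=np.load(n+'.npz');h=cv2.cvtColor(d['pixels'],cv2.COLOR_RGB2HSV)
    for y in (60,90,120,150): 
        m=np.where((h[y,240:310,1]<45)&(abs(h[y,240:310,0].astype(int)-90)<200))[0]+240;print(n,y,(m.min(),m.max(),len(m)) if len(m) else None)
```

```text
[ 0.01589769 -0.23999016 -0.46287432]
1 rows; pos: [-0.013, 0.005, 0.206]  rot: [0.0003, -0.0005, 0.0004]
2 rows; pos: [-0.007, 0.003, 0.153]  rot: [0.0001, -0.0002, 0.0002]
wG 60 (np.int64(240), np.int64(300), 61)
wG 90 (np.int64(249), np.int64(300), 52)
wG 120 (np.int64(249), np.int64(300), 52)
wG 150 (np.int64(250), np.int64(300), 51)
wF 60 (np.int64(249), np.int64(300), 52)
wF 90 (np.int64(249), np.int64(300), 52)
wF 120 (np.int64(249), np.int64(300), 52)
wF 150 (np.int64(250), np.int64(300), 51)
```

>>> play_rows:
  claw: [1, 1, 1, 1, 1]
  delta_pos:
    - [-0.006, 0.004, 0.1]
    - [-0.006, 0.003, 0.1]
    - [0, 0, 0]
    - [0, 0, 0]
    - [0, 0, 0]
  delta_rot:
    - [0, 0, 0]
    - [0, 0, 0]
    - [0, 0, 0]
    - [0, 0, 0]
    - [0, 0, 0]

```text
time: 14.25
ee_pos: [0.5033, -0.1293, 0.0457]
eef_rot: [0.95, 0.312, 0.001, 0.0]
ft_force: [0.4, 0.3, -0.9]
width: 0.0154
grip_force: 40.0
```

Run:
```python
from h import *
from bench import r
G=dict(np.load("grasp.npz"))["T"];g=(G[:3,3],R.from_matrix(G[:3,:3]))
for i in range(3): rows(g[0],g[1],n=3);r.camera("wrist")
```

```text
3 rows; pos: [0.0, -0.001, 0.036]  rot: [0.0001, -0.0001, 0.0]
3 rows; pos: [0.0, -0.001, 0.036]  rot: [0.0002, -0.0001, 0.0]
3 rows; pos: [0.0, -0.001, 0.036]  rot: [0.0002, -0.0001, 0.0]
```

>>> play_rows:
  claw: [1, 1, 1, 1, 1, 0.5, 0, 0]
  delta_pos:
    - [0, -0.001, 0.035]
    - [0, -0.001, 0.035]
    - [0, -0.001, 0.034]
    - [0, 0, 0]
    - [0, 0, 0]
    - [0, 0, 0]
    - [0, 0, 0]
    - [0, 0, 0]
  delta_rot:
    - [0, 0, 0]
    - [0, 0, 0]
    - [0, 0, 0]
    - [0, 0, 0]
    - [0, 0, 0]
    - [0, 0, 0]
    - [0, 0, 0]
    - [0, 0, 0]

```text
time: 15.2
ee_pos: [0.502, -0.1288, 0.0235]
eef_rot: [0.95, 0.312, -0.0, -0.0]
ft_force: [-0.3, 1.0, -0.1]
width: 0.032
grip_force: 0.0
```

>>> play_rows:
  claw: [0, 0, 0, 0, 0, 0, 0, 0]
  delta_pos:
    - [0, 0, 0]
    - [0, 0, 0]
    - [0, 0, 0]
    - [0, 0, 0]
    - [0, 0, -0.1]
    - [0, 0, -0.2]
    - [0, 0, -0.2]
    - [0, 0, -0.2]
  delta_rot:
    - [0, 0, 0]
    - [0, 0, 0]
    - [0, 0, 0]
    - [0, 0, 0]
    - [0, 0, 0]
    - [0, 0, 0]
    - [0, 0, 0]
    - [0, 0, 0]

```text
time: 16.0
ee_pos: [0.5018, -0.1286, 0.1652]
eef_rot: [0.95, 0.312, -0.0, -0.0]
ft_force: [0.7, -0.7, 0.5]
width: 0.0856
grip_force: 0.0
```

>>> play_rows:
  claw: [0, 0, 0]
  delta_pos:
    - [0, 0, 0]
    - [0, 0, 0]
    - [0, 0, 0]
  delta_rot:
    - [0, 0, 0]
    - [0, 0, 0]
    - [0, 0, 0]

```text
time: 16.3
ee_pos: [0.5013, -0.1287, 0.1625]
eef_rot: [0.95, 0.312, -0.001, -0.0]
ft_force: [0.7, 0.5, -0.4]
width: 0.0871
grip_force: 0.0
```

Run:
```python
from h import *
from bench import r
# spreader check: compare top-view now with start; blade, handle patch differences
t0=dict(np.load("top0.npz"));t1=r.camera("top");w,K,W=wrist('wH')
d=np.abs(t0["pixels"].astype(int)-t1["pixels"]).sum(2)
print("blade region diff",d[178:205,296:318].mean(), "handle",d[200:240,310:345].mean())
o=np.array([.4922,-.1378]);u=np.array([np.cos(np.radians(36.4)),np.sin(np.radians(36.4))])
print("tip expect",fproj(K,W,[*(o+u*.125),.0453]),"end",fproj(K,W,[*(o-u*.055),.053]))
h=cv2.cvtColor(w,cv2.COLOR_RGB2HSV)
m=((h[...,1]<45)).astype(np.uint8)
px=fproj(K,W,[*(o+u*.09),.0453]);x,y=px.round().astype(int);print(px,h[y,x]);row=h[y,x-45:x+45:3];print(row.tolist())
a=rows([.445,-.3107,.16],ori(np.radians(10.9)))
rows([.445,-.3107,.054],ori(np.radians(10.9)),start=a)
# lid: top view blobs near tin
```

```text
blade region diff 122.13468013468014 handle 133.45357142857142
tip expect [277.42075133  76.29618094] end [277.28780483 277.50472703]
[277.43667745 116.8821666 ] [ 23  31 133]
[[19, 55, 154], [19, 55, 154], [19, 53, 154], [19, 56, 151], [18, 51, 129], [19, 53, 116], [19, 54, 118], [20, 54, 138], [20, 54, 151], [20, 54, 151], [20, 49, 147], [23, 32, 137], [23, 30, 134], [21, 31, 138], [22, 28, 136], [23, 31, 133], [23, 32, 137], [23, 30, 136], [23, 30, 135], [20, 49, 145], [19, 53, 150], [19, 53, 149], [19, 53, 148], [20, 55, 149], [19, 53, 149], [19, 55, 149], [20, 55, 149], [19, 55, 149], [20, 55, 149], [19, 54, 150]]
4 rows; pos: [[-0.191, 0.142, 0.003], [-0.175, 0.162, 0.003], [-0.156, 0.18, 0.003], [-0.135, 0.196, 0.003]]  rot: [-0.0001, 0.0001, 0.0353]
3 rows; pos: [0.0, 0.0, 0.177]  rot: [0.0, 0.0, 0.0]
```

Run:
```python
from h import *
a=rows([.3615,-.3268,.22],ori(np.radians(10.9)))
```

```text
6 rows; pos: [[-0.192, 0.064, -0.048], [-0.186, 0.078, -0.048], [-0.18, 0.091, -0.048], [-0.173, 0.105, -0.048], [-0.165, 0.117, -0.048], [-0.156, 0.129, -0.048]]  rot: [-0.0001, 0.0001, 0.0236]
```

>>> play_rows:
  claw: [0, 0, 0, 0, 0, 0, 0, 0]
  delta_pos:
    - [-0.192, 0.064, -0.048]
    - [-0.186, 0.078, -0.048]
    - [-0.18, 0.091, -0.048]
    - [-0.173, 0.105, -0.048]
    - [-0.165, 0.117, -0.048]
    - [-0.156, 0.129, -0.048]
    - [0, 0, 0]
    - [0, 0, 0]
  delta_rot:
    - [0, 0, 0.0236]
    - [0, 0, 0.0236]
    - [0, 0, 0.0236]
    - [0, 0, 0.0236]
    - [0, 0, 0.0236]
    - [0, 0, 0.0236]
    - [0, 0, 0]
    - [0, 0, 0]

```text
time: 17.2
ee_pos: [0.3615, -0.3272, 0.2205]
eef_rot: [0.996, 0.094, -0.0, -0.001]
ft_force: [0.2, 0.5, -0.1]
width: 0.087
grip_force: 0.0
```

>>> play_rows:
  claw: [0, 0]
  delta_pos:
    - [0, 0, 0]
    - [0, 0, 0]
  delta_rot:
    - [0, 0, 0]
    - [0, 0, 0]

```text
time: 17.4
ee_pos: [0.3627, -0.3257, 0.2207]
eef_rot: [0.995, 0.096, -0.0, -0.0]
ft_force: [-0.3, -0.5, -0.5]
width: 0.0864
grip_force: 0.0
```

Run:
```python
from h import *
w,K,W=wrist('wI')
h=cv2.cvtColor(cv2.GaussianBlur(w,(3,3),0),cv2.COLOR_RGB2HSV)
x,y=fproj(K,W,[.445,-.3107,.085]).round().astype(int);print((x,y),h[y,x],h[y-55,x],h[y,x+55],h[y,x-55],h[y+55,x])
def quad(lim,z=.085):
    m=((h[...,0]>5)&(h[...,0]<18)&(h[...,1]>lim)&(h[...,2]>110)).astype(np.uint8)
    c,_=cv2.findContours(m,cv2.RETR_EXTERNAL,cv2.CHAIN_APPROX_NONE)
    c=[k for k in c if cv2.pointPolygonTest(k,(float(x),float(y)),False)>=0][0][:,0].astype(float)
    P=np.array([plane(fray(K,W,p),z)[:2] for p in c]);return P,c
for lim in(75,90,100):
    P,c=quad(lim);rc=cv2.minAreaRect((P*1e3).astype(np.float32));print(lim,rc,c.min(0),c.max(0), cv2.contourArea((P*1e3).astype(np.float32)))
    q=cv2.approxPolyDP((P*1e3).astype(np.float32),6,True)[:,0];print(q.round(1).tolist())
    for yy in (y-15,y,y+15): print(h[yy,x-45:x-25,1].tolist())
```

```text
(np.int64(275), np.int64(110)) [ 14 120 211] [ 20  53 111] [ 21  53 220] [ 20  55 216] [ 20  55 218]
75 ((444.9486389160156, -311.02056884765625), (66.15613555908203, 53.43103790283203), 10.529075622558594) [246.  75.] [305. 147.] 3428.516972122714
[[471.70001220703125, -279.70001220703125], [409.0, -290.5], [417.0, -341.0], [480.79998779296875, -331.0]]
[55, 55, 55, 55, 55, 55, 55, 55, 55, 55, 55, 55, 55, 56, 56, 58, 73, 98, 111, 111]
[57, 55, 56, 56, 56, 56, 56, 56, 57, 57, 57, 57, 57, 57, 57, 66, 91, 113, 118, 119]
[57, 57, 56, 56, 56, 57, 57, 56, 56, 56, 57, 57, 57, 57, 57, 70, 98, 115, 116, 117]
90 ((445.12457275390625, -310.814453125), (65.08515167236328, 53.04243850708008), 9.583135604858398) [246.  75.] [305. 146.] 3324.169315177016
[[471.79998779296875, -280.5], [409.20001220703125, -291.3999938964844], [418.1000061035156, -341.79998779296875], [479.79998779296875, -331.20001220703125]]
[55, 55, 55, 55, 55, 55, 55, 55, 55, 55, 55, 55, 55, 56, 56, 58, 73, 98, 111, 111]
[57, 55, 56, 56, 56, 56, 56, 56, 57, 57, 57, 57, 57, 57, 57, 66, 91, 113, 118, 119]
[57, 57, 56, 56, 56, 57, 57, 56, 56, 56, 57, 57, 57, 57, 57, 70, 98, 115, 116, 117]
100 ((444.9457702636719, -311.2607421875), (64.32456970214844, 52.18701171875), 10.645954132080078) [247.  76.] [305. 146.] 3238.3876505894586
[[472.0, -281.3999938964844], [410.1000061035156, -291.29998779296875], [417.8999938964844, -340.8999938964844], [480.6000061035156, -330.1000061035156]]
[55, 55, 55, 55, 55, 55, 55, 55, 55, 55, 55, 55, 55, 56, 56, 58, 73, 98, 111, 111]
[57, 55, 56, 56, 56, 56, 56, 56, 57, 57, 57, 57, 57, 57, 57, 66, 91, 113, 118, 119]
[57, 57, 56, 56, 56, 57, 57, 56, 56, 56, 57, 57, 57, 57, 57, 70, 98, 115, 116, 117]
```

Run:
```python
from h import *
o=ori(np.radians(10.2))
a=rows([.445,-.311,.14],o);rows([.445,-.311,.055],o,start=a)
```

```text
3 rows; pos: [0.139, 0.002, 0.135]  rot: [-0.0001, 0.0, 0.0015]
2 rows; pos: [0.0, 0.0, 0.212]  rot: [0.0, 0.0, 0.0]
```

>>> play_rows:
  claw: [0, 0, 0, 0, 0]
  delta_pos:
    - [0.139, 0.002, 0.135]
    - [0.139, 0.002, 0.135]
    - [0.139, 0.002, 0.135]
    - [0, 0, 0]
    - [0, 0, 0]
  delta_rot:
    - [0, 0, 0.0015]
    - [0, 0, 0.0015]
    - [0, 0, 0.0015]
    - [0, 0, 0]
    - [0, 0, 0]

```text
time: 17.95
ee_pos: [0.4445, -0.3117, 0.1395]
eef_rot: [0.996, 0.089, -0.001, -0.001]
ft_force: [0.2, -0.9, -0.1]
width: 0.0872
grip_force: 0.0
```

Run:
```python
from h import *
rows([.445,-.311,.055],ori(np.radians(10.2)))
```

```text
2 rows; pos: [0.002, -0.001, 0.211]  rot: [-0.0002, 0.0002, -0.0001]
```

>>> play_rows:
  claw: [0, 0, 0, 0, 1, 1, 1, 1]
  delta_pos:
    - [0.002, -0.001, 0.211]
    - [0.002, -0.001, 0.211]
    - [0, 0, 0]
    - [0, 0, 0]
    - [0, 0, 0]
    - [0, 0, 0]
    - [0, 0, 0]
    - [0, 0, 0]
  delta_rot:
    - [0, 0, 0]
    - [0, 0, 0]
    - [0, 0, 0]
    - [0, 0, 0]
    - [0, 0, 0]
    - [0, 0, 0]
    - [0, 0, 0]
    - [0, 0, 0]
  squeeze: 25

```text
time: 18.75
ee_pos: [0.4454, -0.3126, 0.0568]
eef_rot: [0.996, 0.088, 0.0, 0.001]
ft_force: [1.0, 0.1, 0.0]
width: 0.0629
grip_force: 0.0
```

>>> play_rows:
  claw: [1, 1, 1, 1]
  delta_pos:
    - [0, 0, 0]
    - [0, 0, 0]
    - [0, 0, 0]
    - [0, 0, 0]
  delta_rot:
    - [0, 0, 0]
    - [0, 0, 0]
    - [0, 0, 0]
    - [0, 0, 0]

```text
time: 19.15
ee_pos: [0.4451, -0.3122, 0.0562]
eef_rot: [0.996, 0.088, 0.0, 0.0]
ft_force: [-1.4, 1.8, 5.1]
width: 0.0534
grip_force: 25.0
```

Run:
```python
from h import *
from bench import r
s=r.read_state();T=toolT(s);print(s["ee_pos"],s["width"],s["grip_force"],s["joint_positions"].round(2))
np.savez("cgrasp.npz",T=T)
c=T[:3,:3].T@(np.array([.445,-.311,0])-T[:3,3]);print("carton origin in tool",c)
t=r.camera("top");np.savez("top2.npz",**t)
```

```text
[ 0.44510803 -0.31218854  0.05618582] 0.05336690272946505 24.99574018176645 [ 0.83  0.34 -0.35  1.84  0.14  0.98 -0.97]
carton origin in tool [ 9.36177595e-05 -1.19746950e-03  5.61856526e-02]
```

```bash
cat >> h.py <<'E'
def ct(zb,x=0,y=0): return tin((x,y,zb+56.2)),ori(TY,np.pi/6)
E
python3 - <<'E'
from h import *
s=dict(np.load("cgrasp.npz"))["T"];a=(s[:3,3],R.from_matrix(s[:3,:3]))
b=rows(a[0]+[0,0,.14],a[1],start=a);c=rows(*ct(180),n=12,start=b);print(c[0])
E
```

```text
3 rows; pos: [0.0, 0.0, -0.233]  rot: [0.0, 0.0, 0.0]
12 rows; pos: [[0.112, -0.141, -0.041], [0.128, -0.129, -0.032], [0.143, -0.114, -0.024], [0.155, -0.098, -0.015], [0.166, -0.081, -0.006], [0.174, -0.062, 0.002], [0.179, -0.042, 0.01], [0.182, -0.021, 0.017], [0.183, -0.0, 0.024], [0.18, 0.021, 0.031], [0.176, 0.042, 0.036], [0.168, 0.062, 0.041]]  rot: [0.0095, 0.0116, -0.0356]
[0.64988852 0.06762462 0.2935552 ]
```

>>> play_rows:
  claw: [1, 1, 1, 1]
  delta_pos:
    - [0, 0, -0.1]
    - [0, 0, -0.2]
    - [0, 0, -0.2]
    - [0, 0, -0.2]
  delta_rot:
    - [0, 0, 0]
    - [0, 0, 0]
    - [0, 0, 0]
    - [0, 0, 0]

```text
time: 19.6
ee_pos: [0.4445, -0.312, 0.197]
eef_rot: [0.996, 0.088, -0.0, -0.0]
ft_force: [0.8, -0.6, -1.9]
width: 0.0537
grip_force: 25.0
```

>>> play_rows:
  claw: [1, 1, 1, 1, 1, 1]
  delta_pos:
    - [0.112, -0.141, -0.041]
    - [0.128, -0.129, -0.032]
    - [0.143, -0.114, -0.024]
    - [0.155, -0.098, -0.015]
    - [0.166, -0.081, -0.006]
    - [0.174, -0.062, 0.002]
  delta_rot:
    - [0.0095, 0.0116, -0.0356]
    - [0.0095, 0.0116, -0.0356]
    - [0.0095, 0.0116, -0.0356]
    - [0.0095, 0.0116, -0.0356]
    - [0.0095, 0.0116, -0.0356]
    - [0.0095, 0.0116, -0.0356]

```text
time: 20.2
ee_pos: [0.5477, -0.121, 0.2447]
eef_rot: [0.901, 0.411, 0.099, -0.097]
ft_force: [-0.1, -0.8, -1.6]
width: 0.0538
grip_force: 25.0
```

>>> play_rows:
  claw: [1, 1, 1, 1, 1, 1, 1, 1]
  delta_pos:
    - [0.179, -0.042, 0.01]
    - [0.182, -0.021, 0.017]
    - [0.183, 0, 0.024]
    - [0.18, 0.021, 0.031]
    - [0.176, 0.042, 0.036]
    - [0.168, 0.062, 0.041]
    - [0, 0, 0]
    - [0, 0, 0]
  delta_rot:
    - [0.0095, 0.0116, -0.0356]
    - [0.0095, 0.0116, -0.0356]
    - [0.0095, 0.0116, -0.0356]
    - [0.0095, 0.0116, -0.0356]
    - [0.0095, 0.0116, -0.0356]
    - [0.0095, 0.0116, -0.0356]
    - [0, 0, 0]
    - [0, 0, 0]

```text
time: 21.0
ee_pos: [0.6495, 0.068, 0.2923]
eef_rot: [0.69, 0.676, 0.184, -0.181]
ft_force: [0.0, -0.5, -1.4]
width: 0.0536
grip_force: 25.0
```

>>> play_rows:
  claw: [1, 1]
  delta_pos:
    - [0, 0, 0]
    - [0, 0, 0]
  delta_rot:
    - [0, 0, 0]
    - [0, 0, 0]

```text
time: 21.2
ee_pos: [0.6493, 0.0664, 0.2931]
eef_rot: [0.691, 0.676, 0.184, -0.18]
ft_force: [0.3, 0.3, -1.1]
width: 0.0536
grip_force: 25.0
```

Run:
```python
from h import *
from bench import r
s=r.read_state();T=toolT(s)
rows(*ct(180));print(s["width"])
w,K,W=wrist('wJ');h=cv2.cvtColor(cv2.GaussianBlur(w,(3,3),0),cv2.COLOR_RGB2HSV)
P=lambda p:fproj(K,W,p).round(1).tolist()
th=np.radians(120)
for n,x,z in(("lid end",39.5-79*np.cos(th),92+79*np.sin(th)),("lid mid",39.5-40*np.cos(th),92+40*np.sin(th)),("rim rear",37.5,92),("front rim",-39.5,92)): print(n,[P(tin((x,y,z))) for y in(33.5,-33.5)])
print("carton top +x",[P(T[:3,3]+T[:3,:3]@[.033,y,.0562-.085]) for y in(-.027,.027)],"bottom +x",[P(T[:3,3]+T[:3,:3]@[.033,y,.0562]) for y in(-.027,.027)])
m=(h[...,0]>4)&(h[...,0]<19)&(h[...,1]>80)
for y in range(0,240,8):
    e=np.flatnonzero(np.diff(np.r_[0,m[y].astype(int),0]));print(y,[(a,b,h[y,(a+b)//2].tolist()) for a,b in zip(e[::2],e[1::2]) if b-a>8])
```

```text
1 rows; pos: [0.007, 0.003, 0.001]  rot: [0.0004, 0.0008, -0.0004]
0.053574892025390036
lid end [[231.1, 113.6], [323.5, 113.6]]
lid mid [[236.7, 137.6], [317.1, 137.6]]
rim rear [[241.3, 158.7], [312.0, 158.7]]
front rim [[243.3, 235.3], [309.9, 235.2]]
carton top +x [[216.0, 219.3], [340.3, 219.3]] bottom +x [[237.6, 182.4], [316.3, 182.4]]
0 [(np.int64(248), np.int64(292), [14, 123, 197]), (np.int64(408), np.int64(482), [18, 110, 213])]
8 [(np.int64(249), np.int64(294), [14, 123, 199]), (np.int64(410), np.int64(486), [18, 110, 213])]
16 [(np.int64(249), np.int64(296), [14, 123, 193]), (np.int64(413), np.int64(433), [16, 115, 153]), (np.int64(462), np.int64(491), [17, 111, 211])]
24 [(np.int64(250), np.int64(298), [14, 122, 202]), (np.int64(416), np.int64(460), [18, 110, 214]), (np.int64(472), np.int64(495), [17, 111, 213])]
32 [(np.int64(251), np.int64(300), [14, 123, 203]), (np.int64(419), np.int64(441), [16, 114, 146]), (np.int64(456), np.int64(467), [17, 111, 213])]
40 [(np.int64(253), np.int64(302), [14, 123, 201]), (np.int64(422), np.int64(474), [17, 113, 214]), (np.int64(481
[... 2324 characters left out ...]
]), (np.int64(537), np.int64(555), [18, 110, 214])]
200 [(np.int64(227), np.int64(324), [15, 101, 124]), (np.int64(493), np.int64(507), [18, 108, 214]), (np.int64(522), np.int64(553), [17, 111, 213])]
208 [(np.int64(221), np.int64(330), [15, 110, 123]), (np.int64(480), np.int64(505), [18, 107, 214]), (np.int64(513), np.int64(558), [17, 111, 213])]
216 [(np.int64(216), np.int64(335), [14, 111, 129]), (np.int64(466), np.int64(560), [18, 108, 214])]
224 [(np.int64(214), np.int64(337), [14, 120, 193]), (np.int64(467), np.int64(560), [17, 111, 213])]
232 [(np.int64(214), np.int64(336), [14, 122, 201]), (np.int64(468), np.int64(494), [16, 112, 212]), (np.int64(517), np.int64(560), [16, 115, 201])]
```

Run:
```python
from h import *
d=np.load('wJ.npz');K,W=d['K'],d['T'];h=cv2.cvtColor(d['pixels'],cv2.COLOR_RGB2HSV)
for c in(255,276,298): print(c,[(y,*h[y,c,1:].tolist()) for y in range(148,190)])
T=W@np.linalg.inv(d['H']);P=lambda p:fproj(K,W,p).round(1).tolist()
for x,z in((39.5,92),(35.5,92),(35.5,80),(35.5,60),(35.5,40)): print((x,z),P(tin((x,0,z))))
print("carton bottom edge",P(T[:3,3]+T[:3,:3]@[.033,0,.0562]),"top",P(T[:3,3]+T[:3,:3]@[.033,0,.0562-.085]),P(T[:3,3]+T[:3,:3]@[-.033,0,.0562-.085]))
print([(y,*h[y,262].tolist()) for y in range(212,226)])
```

```text
255 [(148, 105, 143), (149, 104, 144), (150, 105, 143), (151, 105, 143), (152, 105, 143), (153, 105, 143), (154, 104, 144), (155, 103, 144), (156, 95, 158), (157, 48, 116), (158, 32, 111), (159, 37, 111), (160, 34, 106), (161, 40, 101), (162, 42, 91), (163, 50, 97), (164, 56, 165), (165, 57, 165), (166, 57, 165), (167, 56, 164), (168, 57, 165), (169, 56, 164), (170, 58, 164), (171, 59, 165), (172, 59, 165), (173, 57, 165), (174, 58, 166), (175, 58, 166), (176, 57, 165), (177, 57, 166), (178, 58, 167), (179, 58, 164), (180, 58, 163), (181, 62, 156), (182, 85, 135), (183, 101, 121), (184, 100, 122), (185, 100, 120), (186, 96, 122), (187, 70, 139), (188, 54, 156), (189, 54, 157)]
276 [(148, 108, 134), (149, 108, 135), (150, 110, 135), (151, 107, 133), (152, 108, 134), (153, 109, 133), (154, 107, 133), (155, 106, 132), (156, 94, 125), (157, 39, 105), (158, 28, 108), (159, 31, 107), (160, 34, 98), (161, 35, 94), (162, 39, 84), (163, 53, 116), (164, 57, 161), (165, 55, 162), (166, 57, 162), (167, 57, 161), (168, 57, 162), (169, 57, 161), (170, 54, 160), (171, 55, 161), (172, 57, 160), (173
[... 749 characters left out ...]
, 57, 160), (178, 57, 160), (179, 57, 160), (180, 57, 160), (181, 64, 152), (182, 86, 128), (183, 108, 113), (184, 108, 111), (185, 104, 113), (186, 100, 117), (187, 71, 136), (188, 51, 154), (189, 51, 154)]
(39.5, 92) [276.7, 156.4]
(35.5, 92) [276.7, 160.6]
(35.5, 80) [276.6, 159.1]
(35.5, 60) [276.4, 156.8]
(35.5, 40) [276.3, 154.8]
carton bottom edge [277.0, 182.2] top [278.3, 219.4] [277.7, 341.9]
[(212, 15, 109, 124), (213, 15, 107, 124), (214, 15, 107, 124), (215, 14, 109, 124), (216, 14, 107, 124), (217, 14, 112, 141), (218, 14, 116, 169), (219, 14, 119, 187), (220, 15, 120, 193), (221, 14, 120, 196), (222, 14, 120, 197), (223, 14, 120, 198), (224, 14, 120, 196), (225, 15, 120, 194)]
```

Carton and lid edges measured in the same wrist frame: the lid stands at ≈120°, the carton needs ≈+1.2 mm tool y and −0.4 mm tool x.

Run:
```python
from h import *
a=rows(*ct(104,-.4,-1.15),n=4)
b=rows(*ct(76,-.4,-1.15),n=4,start=a)
```

```text
4 rows; pos: [0.001, 0.002, 0.095]  rot: [0.0001, 0.0002, -0.0001]
4 rows; pos: [-0.0, 0.0, 0.035]  rot: [0.0, 0.0, 0.0]
```

>>> play_rows:
  claw: [1, 1, 1, 1, 1, 1, 1]
  delta_pos:
    - [0.001, 0.002, 0.095]
    - [0.001, 0.002, 0.095]
    - [0.001, 0.002, 0.095]
    - [0.001, 0.002, 0.095]
    - [0, 0, 0]
    - [0, 0, 0]
    - [0, 0, 0]
  delta_rot:
    - [0, 0.0002, -0.0001]
    - [0, 0.0002, -0.0001]
    - [0, 0.0002, -0.0001]
    - [0, 0.0002, -0.0001]
    - [0, 0, 0]
    - [0, 0, 0]
    - [0, 0, 0]

```text
time: 21.95
ee_pos: [0.6526, 0.1053, 0.229]
eef_rot: [0.69, 0.676, 0.186, -0.18]
ft_force: [-0.2, -0.6, -1.2]
width: 0.054
grip_force: 25.0
```

Run:
```python
from h import *
from bench import r
for i in range(3): rows(*ct(76,-.4,-1.15),n=4);r.camera("wrist")
w,K,W=wrist('wK');h=cv2.cvtColor(cv2.GaussianBlur(w,(3,3),0),cv2.COLOR_RGB2HSV);m=(h[...,0]>4)&(h[...,0]<19)&(h[...,1]>80)
for y in range(60,240,6):
    e=np.flatnonzero(np.diff(np.r_[0,m[y,180:380].astype(int),0]))+180;print(y,[((a+b-1)/2,b-a) for a,b in zip(e[::2],e[1::2]) if b-a>20])
h=cv2.cvtColor(w,cv2.COLOR_RGB2HSV);print([(y,*h[y,276,1:].tolist()) for y in range(118,160)])
T=W@np.linalg.inv(np.load('wK.npz')['H']);P=lambda p:fproj(K,W,p).round(1).tolist()
print("hinge",P(tin((39.5,0,92))),"inner",P(tin((35.5,0,92))),"bottom edge",P(T[:3,3]+T[:3,:3]@[.033,0,.0562]))
```

```text
4 rows; pos: [-0.001, -0.001, 0.037]  rot: [0.0002, -0.0001, 0.0001]
4 rows; pos: [-0.001, -0.001, 0.036]  rot: [0.0002, -0.0001, 0.0001]
4 rows; pos: [-0.001, -0.001, 0.036]  rot: [0.0002, -0.0001, 0.0001]
60 [(np.float64(277.0), np.int64(53))]
66 []
72 []
78 []
84 []
90 []
96 [(np.float64(280.0), np.int64(39))]
102 [(np.float64(296.5), np.int64(34))]
108 [(np.float64(273.5), np.int64(128))]
114 [(np.float64(273.0), np.int64(125))]
120 [(np.float64(273.0), np.int64(121))]
126 [(np.float64(273.0), np.int64(117))]
132 [(np.float64(273.0), np.int64(115))]
138 [(np.float64(273.0), np.int64(111))]
144 [(np.float64(273.0), np.int64(107))]
150 [(np.float64(273.5), np.int64(104))]
156 [(np.float64(273.5), np.int64(100))]
162 [(np.float64(273.0), np.int64(97))]
168 [(np.float64(273.5), np.int64(94))]
174 []
180 []
186 [(np.float64(274.5), np.int64(80))]
192 []
198 []
204 [(np.float64(274.5), np.int64(104))]
210 [(np.float64(274.5), np.int64(112))]
216 [(np.float64(275.0), np.int64(119))]
222 [(np.float64(275.0), np.int64(123))]
228 [(np.float64(274.5), np.int64(122))]
234 [(np.float64(275.0), np.int64(121))]
[(118, 113, 135), (119, 110, 135), (120, 110, 135), (121, 112, 134), (122, 110, 134), (123, 110, 134), (124, 112, 134), (125, 114, 134), (126, 112, 134), (127, 112, 134), (128, 112, 134), (129, 113, 135), (130, 112, 134), (131, 112, 134), (132, 113, 135), (133, 114, 134), (134, 112, 134), (135, 111, 135), (136, 112, 134), (137, 114, 134), (138, 112, 134), (139, 112, 134), (140, 112, 134), (141, 112, 134), (142, 113, 133), (143, 113, 133), (144, 112, 134), (145, 113, 133), (146, 112, 134), (147, 112, 134), (148, 112, 134), (149, 112, 134), (150, 111, 133), (151, 111, 133), (152, 115, 133), (153, 112, 134), (154, 111, 133), (155, 113, 133), (156, 111, 133), (157, 111, 133), (158, 113, 133), (159, 110, 134)]
hinge [274.4, 170.9] inner [274.4, 176.4] bottom edge [277.0, 182.2]
```

Run:
```python
import numpy as np,cv2
h=cv2.cvtColor(np.load('wK.npz')['pixels'],cv2.COLOR_RGB2HSV)
for c in (262,290):print([(y,*h[y,c,1:].tolist()) for y in range(166,192)])
```

```text
[(166, 108, 130), (167, 108, 130), (168, 108, 130), (169, 109, 129), (170, 105, 131), (171, 88, 134), (172, 36, 106), (173, 33, 109), (174, 35, 110), (175, 36, 105), (176, 43, 101), (177, 45, 96), (178, 48, 90), (179, 54, 103), (180, 57, 143), (181, 65, 154), (182, 89, 134), (183, 108, 120), (184, 104, 120), (185, 105, 117), (186, 101, 121), (187, 72, 141), (188, 55, 159), (189, 55, 159), (190, 56, 160), (191, 55, 159)]
[(166, 112, 130), (167, 108, 132), (168, 111, 131), (169, 111, 131), (170, 106, 127), (171, 68, 112), (172, 30, 103), (173, 32, 104), (174, 29, 105), (175, 28, 101), (176, 37, 97), (177, 39, 91), (178, 40, 82), (179, 53, 96), (180, 57, 142), (181, 62, 152), (182, 86, 128), (183, 108, 113), (184, 107, 112), (185, 109, 112), (186, 102, 117), (187, 70, 135), (188, 54, 152), (189, 54, 152), (190, 52, 153), (191, 52, 153)]
```

>>> play_rows:
  claw: [1, 1, 1, 1, 1, 1, 1]
  delta_pos:
    - [-0.009, -0.004, 0]
    - [0, 0, 0]
    - [0, 0, 0.036]
    - [0, 0, 0.036]
    - [0, 0, 0.036]
    - [0, 0, 0.036]
    - [0, 0, 0]
  delta_rot:
    - [0.0005, -0.0004, 0.0004]
    - [0, 0, 0]
    - [0, 0, 0]
    - [0, 0, 0]
    - [0, 0, 0]
    - [0, 0, 0]
    - [0, 0, 0]

```text
time: 22.85
ee_pos: [0.6506, 0.1202, 0.2008]
eef_rot: [0.689, 0.677, 0.184, -0.182]
ft_force: [-1.0, -0.0, -2.1]
width: 0.0538
grip_force: 25.0
```

Run:
```python
from h import *
from bench import r
s=r.read_state();print(s["ft_force"],s["torque"],s["width"])
rows(*ct(39,-1.4,-1.15),n=5)
w,K,W=wrist('wL');h=cv2.cvtColor(cv2.GaussianBlur(w,(3,3),0),cv2.COLOR_RGB2HSV)
m=(h[...,0]>4)&(h[...,0]<19)&(h[...,1]>80)
for y in range(150,232,4):
    e=np.flatnonzero(np.diff(np.r_[0,m[y,180:380].astype(int),0]))+180;print(y,[((a+b-1)/2,b-a) for a,b in zip(e[::2],e[1::2]) if b-a>20],h[y,276].tolist())
```

```text
[-0.96694447 -0.04083623 -2.10742616] [-0.75854645 -0.12341556  0.0322638 ] 0.053847342895309756
5 rows; pos: [-0.001, 0.002, 0.034]  rot: [-0.0002, -0.0, 0.0001]
150 [(np.float64(277.0), np.int64(123))] [15, 114, 136]
154 [(np.float64(277.0), np.int64(121))] [15, 113, 136]
158 [(np.float64(276.5), np.int64(118))] [15, 113, 135]
162 [(np.float64(277.0), np.int64(115))] [16, 113, 135]
166 [(np.float64(277.0), np.int64(113))] [15, 112, 134]
170 [(np.float64(276.5), np.int64(110))] [15, 111, 135]
174 [(np.float64(277.0), np.int64(107))] [16, 110, 135]
178 [] [21, 34, 106]
182 [] [17, 36, 98]
186 [] [16, 76, 104]
190 [] [19, 54, 157]
194 [] [20, 54, 156]
198 [] [18, 67, 149]
202 [(np.float64(274.5), np.int64(102))] [15, 113, 124]
206 [(np.float64(274.5), np.int64(106))] [14, 113, 126]
210 [(np.float64(274.5), np.int64(112))] [15, 112, 125]
214 [(np.float64(275.0), np.int64(117))] [14, 111, 126]
218 [(np.float64(274.5), np.int64(122))] [14, 118, 171]
222 [(np.float64(275.0), np.int64(123))] [14, 122, 197]
226 [(np.float64(274.5), np.int64(122))] [14, 120, 195]
230 [(np.float64(274.5), np.int64(122))] [14, 121, 203]
```

>>> play_rows:
  claw: [1, 1, 1, 1, 1, 1, 1]
  delta_pos:
    - [0, 0.006, 0]
    - [0, 0, 0.034]
    - [0, 0, 0.034]
    - [0, 0, 0.034]
    - [0, 0, 0.034]
    - [0, 0, 0.03]
    - [0, 0, 0]
  delta_rot:
    - [0, 0, 0]
    - [0, 0, 0]
    - [0, 0, 0]
    - [0, 0, 0]
    - [0, 0, 0]
    - [0, 0, 0]
    - [0, 0, 0]

```text
time: 23.6
ee_pos: [0.6523, 0.1365, 0.1723]
eef_rot: [0.689, 0.677, 0.184, -0.182]
ft_force: [0.8, -0.4, -2.1]
width: 0.0539
grip_force: 25.0
```

Run:
```python
from h import *
from bench import r
s=r.read_state();print(s["ft_force"],s["torque"],s["width"])
rows(*ct(39,-1.4,-1.15),n=1)
```

```text
[ 0.76791774 -0.37361396 -2.0528377 ] [-0.75547914 -0.09865132  0.03407486] 0.053905154735496306
1 rows; pos: [-0.002, 0.001, 0.008]  rot: [-0.0009, -0.0001, 0.0003]
```

>>> play_rows:
  claw: [0.6, 0, 0, 0, 0, 0, 0, 0]
  delta_pos:
    - [0, 0, 0]
    - [0, 0, 0]
    - [0, 0, 0]
    - [0, 0, 0]
    - [0, 0, 0]
    - [0, 0, 0]
    - [0, 0, 0]
    - [0, 0, 0]
  delta_rot:
    - [0, 0, 0]
    - [0, 0, 0]
    - [0, 0, 0]
    - [0, 0, 0]
    - [0, 0, 0]
    - [0, 0, 0]
    - [0, 0, 0]
    - [0, 0, 0]

```text
time: 24.4
ee_pos: [0.6529, 0.1358, 0.1733]
eef_rot: [0.69, 0.676, 0.185, -0.181]
ft_force: [0.1, 0.1, 0.5]
width: 0.0864
grip_force: 0.0
```

>>> play_rows:
  claw: [0, 0, 0, 0, 0, 0]
  delta_pos:
    - [0, 0, -0.05]
    - [0, 0, -0.1]
    - [0, 0, -0.2]
    - [0, 0, -0.2]
    - [0, 0, 0]
    - [0, 0, 0]
  delta_rot:
    - [0, 0, 0]
    - [0, 0, 0]
    - [0, 0, 0]
    - [0, 0, 0]
    - [0, 0, 0]
    - [0, 0, 0]

```text
time: 25.0
ee_pos: [0.6524, 0.08, 0.2696]
eef_rot: [0.69, 0.676, 0.185, -0.181]
ft_force: [-0.0, 1.1, -0.4]
width: 0.0869
grip_force: 0.0
```

Run:
```python
from h import *
from bench import r
s=r.read_state();print(s["ee_pos"],s["ft_force"],s["width"])
w,K,W=wrist('wM');h=cv2.cvtColor(cv2.GaussianBlur(w,(3,3),0),cv2.COLOR_RGB2HSV)
P=lambda p:fproj(K,W,p).round(1).tolist()
print("home top edges rear/front",[P(tin((x,y,89))) for x,y in((32,26),(32,-28),(-34,26),(-34,-28))],"hinge",P(tin((39.5,0,92))))
m=(h[...,0]>4)&(h[...,0]<19)&(h[...,1]>80)
for y in range(120,300,5):
    e=np.flatnonzero(np.diff(np.r_[0,m[y,180:380].astype(int),0]))+180;print(y,[((a+b-1)/2,b-a) for a,b in zip(e[::2],e[1::2]) if b-a>15],h[y,270].tolist())
```

```text
[0.65238622 0.08003079 0.26955463] [-0.00456114  1.10520644 -0.41336598] 0.08687612402910354
home top edges rear/front [[244.1, 168.4], [305.7, 168.5], [245.8, 239.1], [303.9, 239.1]] hinge [273.8, 160.2]
120 [(np.float64(272.5), np.int64(94))] [15, 111, 122]
125 [(np.float64(272.5), np.int64(92))] [15, 110, 123]
130 [(np.float64(272.5), np.int64(90))] [15, 111, 122]
135 [(np.float64(272.5), np.int64(88))] [15, 111, 122]
140 [(np.float64(272.5), np.int64(86))] [15, 111, 122]
145 [(np.float64(273.0), np.int64(83))] [15, 111, 122]
150 [(np.float64(273.0), np.int64(81))] [16, 110, 121]
155 [(np.float64(273.0), np.int64(79))] [16, 111, 120]
160 [(np.float64(274.5), np.int64(60))] [16, 87, 111]
165 [] [18, 43, 88]
170 [(np.float64(273.5), np.int64(60))] [15, 114, 127]
175 [(np.float64(272.5), np.int64(62))] [14, 120, 178]
180 [(np.float64(273.0), np.int64(63))] [14, 121, 184]
185 [(np.float64(273.0), np.int64(61))] [14, 120, 187]
190 [(np.float64(273.0), np.int64(61))] [14, 121, 184]
195 [(np.float64(273.0), np.int64(61))] [14, 120, 185]
200 [(np.float64(273.0), np.int64(61))] [14, 120, 1
[... 177 characters left out ...]
.float64(273.5), np.int64(60))] [14, 116, 173]
225 [(np.float64(273.5), np.int64(60))] [14, 118, 175]
230 [(np.float64(273.5), np.int64(60))] [14, 117, 178]
235 [(np.float64(273.5), np.int64(60))] [14, 116, 174]
240 [(np.float64(273.0), np.int64(57))] [15, 100, 168]
245 [(np.float64(273.0), np.int64(37))] [12, 131, 177]
250 [(np.float64(273.5), np.int64(74))] [12, 133, 177]
255 [(np.float64(273.5), np.int64(74))] [12, 132, 176]
260 [(np.float64(273.5), np.int64(74))] [12, 132, 176]
265 [(np.float64(273.5), np.int64(74))] [12, 132, 176]
270 [(np.float64(273.5), np.int64(74))] [12, 130, 169]
275 [] [19, 60, 188]
280 [] [18, 60, 166]
285 [] [16, 51, 95]
290 [] [17, 46, 105]
295 [] [17, 43, 126]
```

Run:
```python
from h import *
o=ori(TY,np.pi/6)
a=rows(tin((-2,-1,98)),o,n=4)
```

```text
4 rows; pos: [-0.001, -0.001, 0.137]  rot: [-0.0001, 0.0, 0.0001]
```

>>> play_rows:
  claw: [1, 1, 1, 1, 1, 1, 1, 1]
  delta_pos:
    - [0, 0, 0]
    - [0, 0, 0]
    - [0, 0, 0]
    - [0, 0, 0]
    - [0, 0, 0]
    - [0, 0, 0]
    - [0, 0, 0]
    - [0, 0, 0]
  delta_rot:
    - [0, 0, 0]
    - [0, 0, 0]
    - [0, 0, 0]
    - [0, 0, 0]
    - [0, 0, 0]
    - [0, 0, 0]
    - [0, 0, 0]
    - [0, 0, 0]
  squeeze: 10

```text
time: 25.85
ee_pos: [0.6519, 0.0808, 0.2685]
eef_rot: [0.69, 0.676, 0.185, -0.181]
ft_force: [0.4, -0.5, -0.4]
width: 0.0309
grip_force: 0.0
```

>>> play_rows:
  claw: [1, 1, 1, 1]
  delta_pos:
    - [0, 0, 0]
    - [0, 0, 0]
    - [0, 0, 0]
    - [0, 0, 0]
  delta_rot:
    - [0, 0, 0]
    - [0, 0, 0]
    - [0, 0, 0]
    - [0, 0, 0]

```text
time: 26.25
ee_pos: [0.6519, 0.0808, 0.2685]
eef_rot: [0.69, 0.676, 0.185, -0.181]
ft_force: [-0.8, 0.0, 0.1]
width: 0.0026
grip_force: 0.0
```

>>> play_rows:
  claw: [1, 1, 1, 1, 1, 1]
  delta_pos:
    - [-0.001, -0.001, 0.137]
    - [-0.001, -0.001, 0.137]
    - [-0.001, -0.001, 0.137]
    - [-0.001, -0.001, 0.13]
    - [0, 0, 0]
    - [0, 0, 0]
  delta_rot:
    - [0, 0, 0]
    - [0, 0, 0]
    - [0, 0, 0]
    - [0, 0, 0]
    - [0, 0, 0]
    - [0, 0, 0]

```text
time: 26.85
ee_pos: [0.6522, 0.134, 0.175]
eef_rot: [0.69, 0.676, 0.185, -0.182]
ft_force: [-0.4, -0.3, -0.6]
width: 0.0005
grip_force: 0.0
```

>>> play_rows:
  claw: [1, 1, 1, 1]
  delta_pos:
    - [0, 0, 0.01]
    - [0, 0, 0.01]
    - [0, 0, 0.01]
    - [0, 0, 0]
  delta_rot:
    - [0, 0, 0]
    - [0, 0, 0]
    - [0, 0, 0]
    - [0, 0, 0]

```text
time: 27.25
ee_pos: [0.6522, 0.1371, 0.1693]
eef_rot: [0.69, 0.676, 0.185, -0.181]
ft_force: [1.1, -0.3, -0.1]
width: 0.0003
grip_force: 0.0
```

```bash
cat > q.py <<'E'
from h import *
from bench import r
s=r.read_state();z=ori(TY,np.pi/6).as_matrix();Q=np.c_[z[:,0],-z[:,1],-z[:,2]]
print("tcp in tin",(Q.T@(s["ee_pos"]-TO)*1e3).round(1),s["ft_force"],Q.T@s["ft_force"])
E
python3 q.py
```

```text
tcp in tin [-1.9 -0.9 93.8] [ 1.08036893 -0.2687828  -0.07261969] [-0.24992955 -1.08563194  0.06044289]
```

>>> play_rows:
  claw: [1, 1, 1, 1, 1]
  delta_pos:
    - [0, 0, 0.005]
    - [0, 0, 0.005]
    - [0, 0, 0.005]
    - [0, 0, 0]
    - [0, 0, 0]
  delta_rot:
    - [0, 0, 0]
    - [0, 0, 0]
    - [0, 0, 0]
    - [0, 0, 0]
    - [0, 0, 0]

```text
time: 27.75
ee_pos: [0.6521, 0.1388, 0.1666]
eef_rot: [0.69, 0.676, 0.185, -0.182]
ft_force: [-0.0, 0.5, -0.0]
width: 0.0004
grip_force: 0.0
```

```bash
python3 q.py
```

```text
tcp in tin [-1.8 -0.8 90.7] [-0.04795044  0.50500135 -0.0294676 ] [ 0.42167109  0.05825203 -0.27747817]
```

>>> play_rows:
  claw: [1, 1, 1]
  delta_pos:
    - [0, 0, 0.005]
    - [0, 0, 0.004]
    - [0, 0, 0]
  delta_rot:
    - [0, 0, 0]
    - [0, 0, 0]
    - [0, 0, 0]

```text
time: 28.05
ee_pos: [0.6527, 0.1389, 0.1662]
eef_rot: [0.69, 0.676, 0.185, -0.181]
ft_force: [-4.4, -5.0, 9.8]
width: 0.0007
grip_force: 5.3
```

```bash
python3 q.py
```

```text
tcp in tin [-1.9 -1.3 90.3] [-4.44937343 -4.97711631  9.83289865] [ 0.52835914  4.34681838 11.04900507]
```

Contact exactly at the home height with 11 N: the carton is seated. Retreat and verify the whole scene.

>>> play_rows:
  claw: [1, 1, 1, 1]
  delta_pos:
    - [0, 0, -0.1]
    - [0, 0, -0.2]
    - [0, 0, -0.23]
    - [0, 0, -0.23]
  delta_rot:
    - [0, 0, 0]
    - [0, 0, 0]
    - [0, 0, 0]
    - [0, 0, 0]

```text
time: 28.45
ee_pos: [0.6504, 0.0629, 0.2981]
eef_rot: [0.689, 0.676, 0.184, -0.182]
ft_force: [1.0, 0.8, 0.3]
width: 0.0003
grip_force: 0.0
```

```bash
python3 -c "
from h import *
rows([.40,-.32,.25],ori(np.radians(36.3)))"
```

```text
10 rows; pos: [[-0.18, -0.122, -0.076], [-0.194, -0.103, -0.07], [-0.205, -0.084, -0.062], [-0.214, -0.063, -0.054], [-0.222, -0.043, -0.044], [-0.226, -0.022, -0.034], [-0.229, -0.0, -0.024], [-0.229, 0.021, -0.012], [-0.226, 0.041, -0.0], [-0.221, 0.061, 0.012]]  rot: [-0.0077, -0.0155, 0.0285]
```

>>> play_rows:
  claw: [1, 1, 1, 1, 1, 1, 1, 1]
  delta_pos:
    - [-0.18, -0.122, -0.076]
    - [-0.194, -0.103, -0.07]
    - [-0.205, -0.084, -0.062]
    - [-0.214, -0.063, -0.054]
    - [-0.222, -0.043, -0.044]
    - [-0.226, -0.022, -0.034]
    - [-0.229, 0, -0.024]
    - [-0.229, 0.021, -0.012]
  delta_rot:
    - [-0.0077, -0.0155, 0.0285]
    - [-0.0077, -0.0155, 0.0285]
    - [-0.0077, -0.0155, 0.0285]
    - [-0.0077, -0.0155, 0.0285]
    - [-0.0077, -0.0155, 0.0285]
    - [-0.0077, -0.0155, 0.0285]
    - [-0.0077, -0.0155, 0.0285]
    - [-0.0077, -0.0155, 0.0285]

```text
time: 29.25
ee_pos: [0.4491, -0.2442, 0.2585]
eef_rot: [0.918, 0.393, 0.038, -0.036]
ft_force: [0.6, -0.2, 0.5]
width: 0.0003
grip_force: 0.0
```

>>> play_rows:
  claw: [1, 1, 1, 1]
  delta_pos:
    - [-0.226, 0.041, 0]
    - [-0.221, 0.061, 0.012]
    - [0, 0, 0]
    - [0, 0, 0]
  delta_rot:
    - [-0.0077, -0.0155, 0.0285]
    - [-0.0077, -0.0155, 0.0285]
    - [0, 0, 0]
    - [0, 0, 0]

```text
time: 29.65
ee_pos: [0.4003, -0.3192, 0.2485]
eef_rot: [0.95, 0.312, 0.0, 0.001]
ft_force: [0.3, 0.8, 0.9]
width: 0.0006
grip_force: 0.0
```

Run:
```python
from h import *
from bench import r
w,K,W=wrist('wN');t=r.camera("top");s=r.camera("side")
# spreader: same viewpoint as wA -> compare handle end and blade
a=np.load('wA.npz');o=np.array([.4922,-.1378]);u=np.array([np.cos(np.radians(36.4)),np.sin(np.radians(36.4))]);v=np.array([-u[1],u[0]])
for n,KK,WW in(("A",a['K'],a['T']),("N",K,W)):
    img=(a['pixels'] if n=="A" else w);h=cv2.cvtColor(cv2.GaussianBlur(img,(3,3),0),cv2.COLOR_RGB2HSV)
    f=lambda q,x,y,z:h[tuple(fproj(KK,WW,[*(o+u*x+v*y),z]).round().astype(int)[::-1])].tolist()
    print(n,"along",[f(0,x/1e3,0,.053)[2] for x in range(-70,-30,3)],"across",[f(0,0,y/1e3,.053)[2] for y in range(-16,17,2)])
for nm,c,f in(("top",t,"top0.npz"),("side",s,"side0.npz")):
    d=np.abs(np.load(f)["pixels"].astype(int)-c["pixels"]).sum(2)
    for n,(x,y) in ({"mill":(285,132),"mug":(362,142),"tallmill":(440,198),"cereal":(153,163),"oil":(118,188),"blade":(308,193),"handle":(325,222)} if nm=="top" else {"mill":(226,205),"mug":(264,171),"tallmill":(327,151),"cereal":(178,295),"oil":(180,338),"blade":(280,216),"handle":(306,213)}).items(): print(nm,n,d[y-8:y+9,x-6:x+7].mean().round(1))
```

```text
A along [203, 205, 205, 204, 173, 81, 88, 89, 88, 87, 87, 87, 86, 85] across [129, 129, 118, 67, 72, 79, 83, 83, 80, 79, 76, 80, 104, 129, 133, 148, 147]
N along [201, 213, 213, 213, 112, 90, 94, 94, 93, 92, 91, 92, 90, 90] across [133, 134, 134, 117, 64, 77, 87, 87, 87, 83, 81, 79, 83, 127, 144, 152, 153]
top mill 6.0
top mug 36.0
top tallmill 10.0
top cereal 8.2
top oil 5.3
top blade 18.1
top handle 21.6
side mill 11.9
side mug 21.3
side tallmill 23.8
side cereal 10.7
side oil 10.3
side blade 39.6
side handle 44.4
```

```bash
python3 -c "
from bench import r
print(r.close_job())"
```

```text
the job is handed in; nothing more can be done
None
```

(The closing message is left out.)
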